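Feed the foiled glass sled past the burnishing wheel

TASK

Pick the yellow push stick out of its rest and, with its nose in the step of the wooden sled, press the sled against the aluminium fence and feed it along past the sprung copper wheel, keeping it flat on the fence, until it is fully home against the red stop and lies on the fence. Push gently (10 N or so is plenty) and only with the stick, no fingers on the sled; then stand the stick back in the middle of its rest and let go, leaving everything else where it is.

Things in the scene. Friction and masses are not known exactly. Their poses are not given: they have to be found in the camera images.
- jig: Fixed jig: white board 480 (x) x 180 x 18 mm, top face 18 mm above the bench. Origin: on its underside, midway along it, 80 mm from the edge near the robot; +x is the feed direction, roughly to the robot's left. The fence stands along its -y side, far from the robot. The red stop ends the track.
- stop: Fixed red stop block on the jig, 25 x 90 x 30 mm. Origin: middle of the lower edge of the face that looks up-track, at (215, 10, 18) mm in the jig's frame; axes as the jig's.
- home (a point): On the board's top face at the foot of the stop's face, (215, -50, 18) mm in the jig's frame; axes as the jig's. The aluminium fence, 480 mm long, 30 mm high, stands parallel to the jig's x axis, its flat face looking to +y. It is set by hand: its face lies anywhere from 12 mm behind to 12 mm in front (+y) of this point. No reading gives this: find it by touch.
- wheel (a joint): How far the sprung copper wheel (36 mm across, upright axis, at jig x = +30 mm in a gap of the fence) is pushed back, m: 0 at rest, standing 4 mm proud of the fence face and touching the sled over 11 mm to either side; 0.004 when a flat face lies on the fence there. It pushes a sled off the fence with about 1.6 N at 0 and 3.2 N at 0.004.
- switch (a joint): How far the small green plunger in the fence (20 mm across, 30 mm before the stop) is pushed in, m: 0 at rest, 4 mm proud of the fence face; 0.004 when the sled is home and lies on the fence. Its spring is very weak (0.3 N).
- sled: Loose L-shaped wooden sled, 0.28 to 0.56 kg, copper-edged amber glass tile on top; 120 long, 24 high (30 with tile). Origin: underside, on the flat fence-side face (y = 0), level with the step; +x feeds. Front part x 0 to 60, y 0 to 80 mm; rear part x -60 to 0, y 0 to 42 mm. Starts on the board up-track of the wheel, 4 to 35 mm off the fence, up to 0.06 rad askew.
- sled_notch (a point): Inside corner of the sled's step, at (0, 42, 12) mm in the sled's frame: the stick's nose goes here. One wall faces backwards (-x), for feeding; the other faces away from the fence (+y), for pressing towards the fence. Beside the wheel it takes a steady sideways push of about 10 N here to keep both ends of the sled on the fence; feeding takes about 3 to 9 N, up to 13 N as the front climbs onto the wheel.
- sled_lead (a point): Front end of the sled's fence-side lower edge, (60, 0, 0) mm in the sled's frame; axes as the sled's.
- push_stick: Loose yellow stick, a board on its long edge, 18 mm thick (y), 0.12 kg. Origin: midway along its underside; x towards the nose, z up. Tall part x -90 to +45 mm, 48 mm high (grip it across near x = 0); front part to x = +90 mm, 26 mm high. When pushing, hold it about 35 degrees to the fence, nose towards fence and stop, to keep fingers clear of the sled's rear part.
- nose (a point): Axis of the stick's round nose (radius 9 mm, upright), at (81, 0, 13) mm in the stick's frame.
- rest: Fixed black rest, base plate 180 x 60 x 5 mm. Origin: centre of its underside; x along it. Two pairs of cheeks at x = +/-70 mm (22 mm long), tops 19 mm above the bench, leave a slot 28 mm wide centred on y = 0, open at the ends. The stick stands in it on the base plate, nose towards the rest's +x.
- solder_spool: Bystander: white-flanged spool of silver solder, 60 mm across, 58 mm tall. Origin: centre of its underside.
- foil_roll: Bystander: flat copper ring, 72 mm across, 10 mm tall. Origin: centre of its underside.
- folder: Bystander: white burnishing folder, 150 x 22 x 6 mm, lying flat. Origin: centre of its underside.
- flux_bottle: Bystander: white bottle with a red cap, 48 mm across, 100 mm tall. Origin: centre of its underside.
- blue_offcut: Bystander: blue glass piece 70 x 50 x 5 mm. Origin: centre of its underside.
- brown_offcut: Bystander: brown piece 80 x 40 x 5 mm. Origin: centre of its underside.
- brush_cup: Bystander: blue cup, 70 mm across, 80 mm tall. Origin: centre of its underside.
Mind the look-alikes: they are no part of the job. Several things look just like the push_stick: the one meant starts farthest from the robot's base.

How it is judged:
By the outcome, as a careful person would: the job done as asked, in the order asked, and still so for the second after the job is handed in, with the robot touching nothing.
It also fails if it takes over 72 s, if anything falls off the work surface, if the arm or the gripper's body presses on something with over 40 N, if the wrist force passes 120 N, or if a joint passes its speed limit or range.

ROBOT

A 6-joint arm with a two-finger parallel gripper is mounted at the origin on the work surface. World frame = base frame: x ahead of the robot, y to its left, z up, the work surface at z = 0. Lengths are in m, angles in rad, forces in N, time in s.
With the tool pointing down it reaches from about 0.35 to 0.775 m from the base axis. Payload 5.5 kg.
Tool frame: the origin (TCP) lies midway between the tips of the shut fingers; the grasp point (between the pads) lies 19 mm behind it; z points along the fingers, y is the line along which they close (so a half turn about z gives the same grasp; the last joint's range is limited). The gripper opens to 85 mm and grips with 20 to 120 N. Pads are 22 mm wide; open, the fingers measure 114 mm over their backs; the gripper's body (76 mm by 85 mm) begins 54 mm behind the grasp point. The pads swing forward as they close: fully open they stand 13 mm farther back than shut.
Start: joints at [-1.463, 0.313, 0.046, 1.304, 0, 1.431], TCP at [0.141, -0.557, 0.231] pointing down, gripper open.
Joint ranges: [-2.76, 2.76], [-0.86, 1.69], [-1.03, 1.26], [-2.2, 2.34], [-1.47, 1.5], [-3.14, 3.14]. Speed limits (rad/s): [2.57, 2.57, 3.14, 3.14, 3.14, 3.14].

INTERFACE

Orientations are given as a unit quaternion [w, x, y, z].
In Python, from workcell import env gives the robot as it stands. The module is installed in compiled form; this text tells all that it offers.
- The arm moves only by the tool servo_tool, never from a script. Its argument "increments" is a list of rows, each an object of numbers: "grip": the closure, from 0 (fully open) to 1 (shut); "x", "y", "z": the shift along the tool's x, y, z in mm; "roll": the turn about the tool's z in degrees. In form: [{"grip": .., "x": .., "y": .., "z": .., "roll": ..}, ...]. A call has 1 to 5 rows; each row shifts and turns the commanded pose from where the row before left it, along the tool's axes as they then stand; what a row does not reach is not made up. A row lasts 1/12 s, in which the tool goes at most 41.7 mm and 7.16 degrees, less where a joint would pass 70% of its speed; a pose out of reach is approached as far as the arm can. A call is refused whole if a number of a shift passes 41.7 or a number of a turn 7.16, either way. A call with a gripper value outside its range is refused whole. The fingers move at their own pace and stop on an object; "grip_force" is the grip in N (left out, the last holds). Time passes only in rows, so rows that do not move let the fingers close. It gives the time, the measured TCP pose, the force, the opening and the grip force at its end, in the units of the state.
- env.get_state(): the state, without advancing time (a new reading comes with each control period).
- env.read_camera(name): name is "scene" or "top"; returns the picture (384x512x3 uint8, red, green, blue); there is no depth.
- env.get_calibration(name): a dict with "vertical_fov" (degrees; the focal length in pixels is half the picture's height over the tangent of half this angle, whatever the lens; pixels are square), "cx", "cy" (the principal point, pixels), "rvec" (rotation vector, rad) and "tvec" (3), from world to camera coordinates, as OpenCV has them. Camera axes: x right, y down, z forward; pixel columns grow to the right and rows downward; lengths in m; the calibration is good to about 2 mm. A picture is of the moment at which its call begins. get_calibration takes no time and is no camera call.
- env.hand_in(): hands the job in; it is judged then, once.
The state is a dict: "clock": time; "joint_pos": joint angles; "qvel": joint speeds; "tau": joint torques, N m; "tcp_pos": TCP position; "orientation": TCP orientation; "wrist_force": force on the tool from outside, world axes, zero at the start; "ft_torque": the same for the moment, N m; "finger_gap": finger opening in m; "grip_force": force on a finger pad.
Only numpy, scipy, OpenCV 4.12 (cv2) and the standard library are available. Lean on these libraries where they do the work, as an engineer would, in place of code of your own. Each camera call takes 0.05 s, during which the arm holds its last target. There are 200 camera calls.

## Working session

There is one attempt and no reset: what is moved stays moved. The work goes in short steps, Python scripts to look and compute and a tool call to move; the robot and the scene stay as the last step left them, time stands still between calls to the robot, and variables do not carry over. Pictures are saved under pics/ and viewed, at most 10 in all, crops included, and the job is handed in when it is done.

Besides the shell and the picture viewer there is one more tool, called after ">>>" by a JSON object that holds its "api" and its "payload". servo_tool: Moves the arm, as the interface text tells. Its arguments: {"type":"object","properties":{"increments":{"type":"array"},"grip_force":{"type":"number"}},"required":["increments"]}

```bash
mkdir -p pics; cat > h.py <<'E'
import numpy as np,cv2
from workcell import env
def cal(n):
    c=env.get_calibration(n); f=192/np.tan(np.radians(c["vertical_fov"])/2)
    K=np.array([[f,0,c["cx"]],[0,f,c["cy"]],[0,0,1]]); return K,np.array(c["rvec"],float),np.array(c["tvec"],float),c
def ray(n,u,v,z):
    K,r,t,c=cal(n);R=cv2.Rodrigues(r)[0]
    d=c.get("dist",None)
    p=cv2.undistortPoints(np.array([[[u,v]]],float),K,None)[0,0] 
    D=R.T@np.array([p[0],p[1],1]);C=-R.T@t
    return C+D*(z-C[2])/D[2]
def proj(n,P):
    K,r,t,c=cal(n);return cv2.projectPoints(np.array(P,float).reshape(-1,3),r,t,K,None)[0][:,0]
E
python3 - <<'E'
from h import *
for n in("top","scene"):
    im=env.read_camera(n);cv2.imwrite(f"pics/{n}0.png",im[:,:,::-1]);
    big=cv2.resize(im,None,fx=1.5625,fy=1.5625,interpolation=cv2.INTER_CUBIC);cv2.imwrite(f"pics/{n}0b.png",big[:,:,::-1]);print(env.get_calibration(n))
print(env.get_state())
E
```

```text
{'vertical_fov': 57.87135347711055, 'cx': 257.96456051038587, 'cy': 195.89064580961414, 'rvec': array([ 2.16611194, -2.16010563,  0.09514123]), 'tvec': array([-0.04667817,  0.51383567,  1.00904298])}
{'vertical_fov': 49.39334384797037, 'cx': 243.4353346304308, 'cy': 191.71734806284334, 'rvec': array([ 2.20812266,  1.46632363, -0.3941536 ]), 'tvec': array([-0.16226496, -0.41657925,  1.62159795])}
{'clock': 0.1, 'joint_pos': array([-1.46260137e+00,  3.13937202e-01,  4.51012642e-02,  1.30362591e+00,
        2.10223130e-05,  1.43118558e+00]), 'qvel': array([-1.20788040e-03, -9.25479347e-04,  4.43919910e-03,  2.22298549e-03,
       -5.46190929e-04, -2.08610165e-05]), 'tau': array([ 2.21847826e-03, -4.81720591e+01,  2.99246407e+01,  1.26827441e-02,
       -2.23530938e-04,  6.15088396e-06]), 'tcp_pos': array([ 0.14097499, -0.55697471,  0.23049484]), 'orientation': array([-8.32495002e-04,  9.92333514e-01,  1.23586017e-01,  2.35902681e-05]), 'wrist_force': array([-0.32007081, -0.05741005,  0.2577355 ]), 'ft_torque': array([ 0.00443668,  0.03649267, -0.06817657]), 'grip_force': 0.0, 'finger_gap': 0.08542369515454136}
```

View pics/top0b.png

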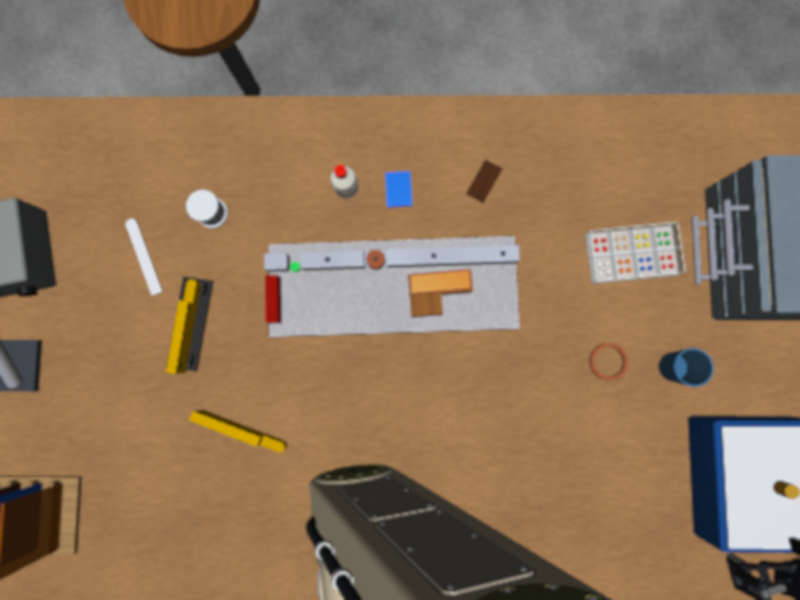

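View pics/scene0b.png

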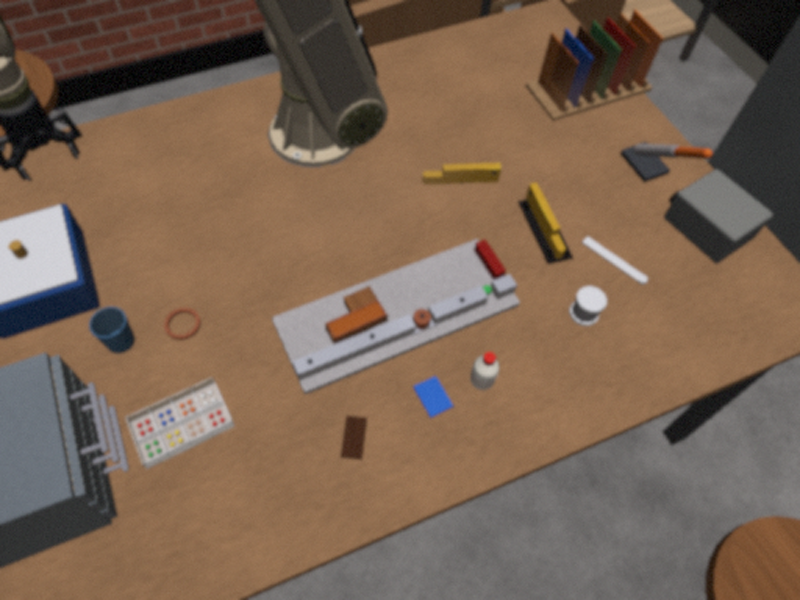

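The top view shows the rest with its stick at (188,325), nose end up (away from the robot). The jig spans (265..519, 238..336), the sled is at (440,290) and the stop at (273,300). A second, look-alike stick lies at (238,430), nearer the base. I'll take close crops to measure.

```bash
python3 - <<'E'
from h import *
im=cv2.imread("pics/top0.png")
a=im[148:220,163:338]; a=cv2.resize(a,None,fx=4.5,fy=4.5,interpolation=cv2.INTER_CUBIC)
b=im[172:244,100:275-0]; b=cv2.resize(im[172:242,98:140],None,fx=4,fy=4,interpolation=cv2.INTER_CUBIC)
H=max(a.shape[0]+b.shape[0],1);o=np.zeros((H,a.shape[1],3),np.uint8);o[:a.shape[0]]=a;o[a.shape[0]:,:b.shape[1]]=b
cv2.imwrite("pics/crop1.png",o);print(a.shape,b.shape)
hsv=cv2.cvtColor(im,cv2.COLOR_BGR2HSV)
R=cv2.Rodrigues(cal("top")[1])[0];print("cam",-R.T@cal("top")[2])
def seg(name,lo,hi,z,roi):
    m=cv2.inRange(hsv,lo,hi);k=np.zeros_like(m);k[roi[1]:roi[3],roi[0]:roi[2]]=1;m=m*k
    cs=max(cv2.findContours(m,0,2)[0],key=cv2.contourArea);bx=cv2.boxPoints(cv2.minAreaRect(cs))
    print(name,cv2.contourArea(cs),[np.round(ray("top",*p,z)[:2]*1e3,0).tolist() for p in bx],bx.round(1).tolist())
seg("stick",(20,150,80),(35,255,255),.05,(100,170,140,245))
seg("sled amber",(8,180,150),(20,255,255),.048,(255,165,310,210))
seg("stop",(0,150,60),(8,255,200),.048,(165,170,185,210))
seg("green",(50,100,80),(75,255,255),.04,(180,160,200,180))
E
```

```text
(324, 788, 3) (280, 168, 3)
cam [ 0.40940502 -0.05918519  1.05511058]
stick 463.5 [[388.0, 395.0], [567.0, 373.0], [561.0, 339.0], [382.0, 363.0]] [[105.19999694824219, 238.1999969482422], [115.9000015258789, 176.8000030517578], [127.0999984741211, 178.6999969482422], [116.5, 240.10000610351562]]
sled amber 0.5 [[573.0, -160.0], [576.0, -163.0], [575.0, -164.0], [572.0, -161.0]] [[297.0, 175.0], [298.0, 174.0], [298.5, 174.5], [297.5, 175.5]]
stop 233.5 [[570.0, 216.0], [570.0, 190.0], [482.0, 187.0], [482.0, 214.0]] [[169.0, 176.0], [178.0, 176.0], [178.0, 206.0], [169.0, 206.0]]
green 26.5 [[595.0, 172.0], [595.0, 154.0], [580.0, 153.0], [580.0, 171.0]] [[185.0, 168.0], [191.0, 168.0], [191.0, 173.0], [185.0, 173.0]]
```

View pics/crop1.png

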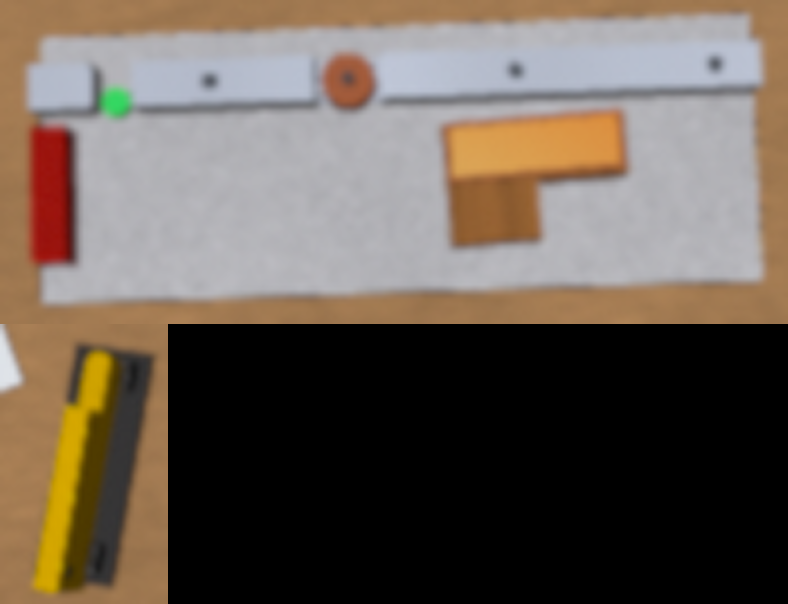

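The crop shows the board corners at (42,37), (749,14), (763,282) and (40,305), and the sled strip's fence-side edge from (443,124) to (622,110). The stick stands in the rest, its left top edge running (66,404)–(33,590). I'll fit planar poses to these points.

```bash
cat >> h.py <<'E'
from scipy.optimize import least_squares
def fit(obs,x0):
    "obs: list (cam,(u,v),(X,Y,Zworld)); pose x,y,yaw"
    L=np.array([o[2] for o in obs],float)
    def W(p):
        c,s=np.cos(p[2]),np.sin(p[2]);return np.c_[p[0]+c*L[:,0]-s*L[:,1],p[1]+s*L[:,0]+c*L[:,1],L[:,2]]
    def f(p):
        w=W(p);return np.concatenate([proj(o[0],w[i])[0]-o[1] for i,o in enumerate(obs)])
    r=least_squares(f,x0,loss='soft_l1');return r.x,f(r.x).reshape(-1,2).round(1)
def A(u,v):return np.array([163+(u+.5)/4.5-.5,148+(v+.5)/4.5-.5])
def B(u,v):return np.array([98+(u+.5)/4-.5,172+(v-324+.5)/4-.5])
def S(u,v):return np.array([(u+.5)/1.5625-.5,(v+.5)/1.5625-.5])
E
python3 - <<'E'
from h import *
t="top";s="scene"
m=lambda *a:np.array(a)/1e3
def show(n,r): print(n,(r[0]*[1e3,1e3,180/np.pi]).round(1),r[1].tolist())
show("jig",fit([(t,A(42,37),m(240,-100,18)),(t,A(749,14),m(-240,-100,18)),(t,A(763,282),m(-240,80,18)),(t,A(40,305),m(240,80,18)),
 (t,A(32,127),m(240,-35,48)),(t,A(68,127),m(215,-35,48)),(t,A(68,265),m(215,55,48)),(t,A(32,265),m(240,55,48)),(s,S(274,318),m(-240,80,18)),(s,S(478,240),m(240,80,18)),(s,S(304,389),m(-240,-100,5)),(s,S(519,299),m(240,-100,14))],[.52,0,1.57]))
show("sled",fit([(t,A(443,124),m(60,0,48)),(t,A(622,110),m(-60,0,48)),(t,A(627,172),m(-60,42,48)),(t,A(455,247),m(60,80,42)),(t,A(541,240),m(0,80,42))],[.56,-.1,1.57]))
show("rest",fit([(t,B(153,353),m(90,-30,5)),(t,B(110,586),m(-90,-30,5)),(t,B(78,345),m(90,30,5)),(s,S(552,262),m(90,30,5)) if 0 else (s,S(571,256),m(90,30,5)),(s,S(550,263),m(90,-30,5))],[.45,.33,0]))
show("stick",fit([(t,B(66,404),m(45,9,53)),(t,B(33,588),m(-90,9,53)),(t,B(60,590),m(-90,-9,53)),(t,B(102,349),m(90,0,31)),(t,B(117,365),m(81,-9,31))],[.45,.33,0]))
E
```

```text
jig [543.7 -24.5  92. ] [[-0.5, 0.5], [0.2, 0.3], [0.2, -0.0], [0.3, 0.0], [-0.8, 0.0], [-0.3, -0.2], [-0.1, -0.4], [-0.6, -0.1], [-2.0, -0.9], [-0.7, -1.3], [0.1, 3.2], [0.2, 2.3]]
sled [ 577.6 -112.3   95. ] [[-0.6, 0.1], [0.4, -0.2], [0.7, 0.1], [-1.0, 0.1], [0.4, -0.1]]
rest [481.8 372.1  -7.8] [[-0.1, 0.3], [0.3, 0.5], [-0.5, -0.4], [1.3, 0.8], [-1.5, 0.0]]
stick [477.3 370.2  -8. ] [[0.6, -0.1], [0.3, -0.0], [-0.4, 0.4], [0.3, 0.1], [-1.0, -0.5]]
```

```bash
cat >> h.py <<'E'
import json
from scipy.spatial.transform import Rotation as Rn
def head():
    s=env.get_state();q=s["orientation"];M=Rn.from_quat([q[1],q[2],q[3],q[0]]).as_matrix()
    return np.r_[s["tcp_pos"]*1e3,np.degrees(np.arctan2(M[1,0],M[0,0]))],s,M
def plan(start,wps,grip,q=1):
    "wps: (x,y,z mm,heading deg,rows); prints rounded rows in tool axes"
    p=np.array(start,float);out=[]
    for w in wps:
        s0=p.copy();n=w[4]
        for i in range(n):
            g=s0+(np.array(w[:4])-s0)*(i+1)/n;d=g-p;h=np.radians(p[3])
            X=np.array([np.cos(h),np.sin(h)]);Y=np.array([np.sin(h),-np.cos(h)])
            x,y,z=np.round([d[:2]@X,d[:2]@Y,-d[2]],q);r=np.round(-d[3],q)
            out.append(dict(grip=grip,x=float(x),y=float(y),z=float(z),roll=float(r)))
            p=p+np.r_[x*X+y*Y,-z,-r]
    for i in range(0,len(out),5):print(json.dumps(out[i:i+5]))
    print("end",p.round(2))
E
python3 - <<'E'
from h import *
p,s,M=head();print(p.round(1),M.round(3).tolist())
plan(p,[(480,-200,230,90,13),(477,370,150,172,15)],0,0)
E
```

```text
[ 141.  -557.   230.5   14.2] [[0.969, 0.245, -0.0], [0.245, -0.969, 0.002], [0.0, -0.002, -1.0]]
[{"grip": 0, "x": 32.0, "y": -20.0, "z": 0.0, "roll": -6.0}, {"grip": 0, "x": 34.0, "y": -17.0, "z": 0.0, "roll": -6.0}, {"grip": 0, "x": 36.0, "y": -13.0, "z": 0.0, "roll": -5.0}, {"grip": 0, "x": 36.0, "y": -10.0, "z": 0.0, "roll": -6.0}, {"grip": 0, "x": 37.0, "y": -6.0, "z": 0.0, "roll": -6.0}]
[{"grip": 0, "x": 38.0, "y": -2.0, "z": 0.0, "roll": -6.0}, {"grip": 0, "x": 38.0, "y": 1.0, "z": 0.0, "roll": -6.0}, {"grip": 0, "x": 38.0, "y": 6.0, "z": 0.0, "roll": -6.0}, {"grip": 0, "x": 36.0, "y": 10.0, "z": 0.0, "roll": -5.0}, {"grip": 0, "x": 36.0, "y": 13.0, "z": 0.0, "roll": -6.0}]
[{"grip": 0, "x": 34.0, "y": 16.0, "z": 0.0, "roll": -6.0}, {"grip": 0, "x": 32.0, "y": 20.0, "z": 0.0, "roll": -6.0}, {"grip": 0, "x": 30.0, "y": 23.0, "z": 0.0, "roll": -6.0}, {"grip": 0, "x": 38.0, "y": -0.0, "z": 5.0, "roll": -5.0}, {"grip": 0, "x": 38.0, "y": 3.0, "z": 6.0, "roll": -6.0}]
[{"grip": 0, "x": 37.0, "y": 7.0, "z": 5.0, "roll": -5.0}, {"grip": 0, "x": 37.0, "y": 11.0, "z": 5.0, "roll": -6.0}, {"grip": 0, "x": 35.0, "y": 14.0, "z": 6.0, "roll": -5.0}, {"grip": 0, "x": 34.0, "y": 17.0, "z": 5.0, "roll": -6.0}, {"grip": 0, "x": 32.0, "y": 21.0, "z": 6.0, "roll": -5.0}]
[{"grip": 0, "x": 30.0, "y": 23.0, "z": 5.0, "roll": -6.0}, {"grip": 0, "x": 27.0, "y": 26.0, "z": 5.0, "roll": -5.0}, {"grip": 0, "x": 25.0, "y": 29.0, "z": 6.0, "roll": -6.0}, {"grip": 0, "x": 22.0, "y": 31.0, "z": 5.0, "roll": -5.0}, {"grip": 0, "x": 19.0, "y": 33.0, "z": 5.0, "roll": -5.0}]
[{"grip": 0, "x": 16.0, "y": 35.0, "z": 6.0, "roll": -6.0}, {"grip": 0, "x": 13.0, "y": 35.0, "z": 5.0, "roll": -5.0}, {"grip": 0, "x": 9.0, "y": 37.0, "z": 5.0, "roll": -6.0}]
end [476.72 369.78 150.49 172.2 ]
```

>>> {"api": "servo_tool", "payload": {"increments": [{"grip": 0,"x": 32,"y": -20,"z": 0,"roll": -6},{"grip": 0,"x": 34,"y": -17,"z": 0,"roll": -6},{"grip": 0,"x": 36,"y": -13,"z": 0,"roll": -5},{"grip": 0,"x": 36,"y": -10,"z": 0,"roll": -6},{"grip": 0,"x": 37,"y": -6,"z": 0,"roll": -6}]}}

```text
clock: 0.52
tcp_pos: [0.2719, -0.419, 0.2308]
orientation: [-0.0, 0.929, 0.37, 0.0]
wrist_force: [0.9, -0.2, 0.8]
finger_gap: 0.0856
grip_force: 0.0
```

>>> {"api": "servo_tool", "payload": {"increments": [{"grip": 0,"x": 38,"y": -2,"z": 0,"roll": -6},{"grip": 0,"x": 38,"y": 1,"z": 0,"roll": -6},{"grip": 0,"x": 38,"y": 6,"z": 0,"roll": -6},{"grip": 0,"x": 36,"y": 10,"z": 0,"roll": -5},{"grip": 0,"x": 36,"y": 13,"z": 0,"roll": -6}]}}

```text
clock: 0.93
tcp_pos: [0.4031, -0.2812, 0.2311]
orientation: [-0.0, 0.807, 0.591, -0.0]
wrist_force: [-0.1, -0.8, 0.2]
finger_gap: 0.0855
grip_force: 0.0
```

>>> {"api": "servo_tool", "payload": {"increments": [{"grip": 0,"x": 34,"y": 16,"z": 0,"roll": -6},{"grip": 0,"x": 32,"y": 20,"z": 0,"roll": -6},{"grip": 0,"x": 30,"y": 23,"z": 0,"roll": -6},{"grip": 0,"x": 38,"y": 0,"z": 5,"roll": -5},{"grip": 0,"x": 38,"y": 3,"z": 6,"roll": -6}]}}

```text
clock: 1.35
tcp_pos: [0.4806, -0.1231, 0.2197]
orientation: [0.0, 0.633, 0.774, 0.0]
wrist_force: [0.0, 0.1, 0.1]
finger_gap: 0.086
grip_force: 0.0
```

>>> {"api": "servo_tool", "payload": {"increments": [{"grip": 0,"x": 37,"y": 7,"z": 5,"roll": -5},{"grip": 0,"x": 37,"y": 11,"z": 5,"roll": -6},{"grip": 0,"x": 35,"y": 14,"z": 6,"roll": -5},{"grip": 0,"x": 34,"y": 17,"z": 5,"roll": -6},{"grip": 0,"x": 32,"y": 21,"z": 6,"roll": -5}]}}

```text
clock: 1.77
tcp_pos: [0.478, 0.0675, 0.1929]
orientation: [-0.0, 0.435, 0.901, -0.0]
wrist_force: [1.9, -0.2, 0.3]
finger_gap: 0.0856
grip_force: 0.0
```

>>> {"api": "servo_tool", "payload": {"increments": [{"grip": 0,"x": 30,"y": 23,"z": 5,"roll": -6},{"grip": 0,"x": 27,"y": 26,"z": 5,"roll": -5},{"grip": 0,"x": 25,"y": 29,"z": 6,"roll": -6},{"grip": 0,"x": 22,"y": 31,"z": 5,"roll": -5},{"grip": 0,"x": 19,"y": 33,"z": 5,"roll": -5}]}}

```text
clock: 2.18
tcp_pos: [0.4768, 0.2572, 0.1666]
orientation: [-0.0, 0.213, 0.977, -0.0]
wrist_force: [0.1, -0.3, 0.9]
finger_gap: 0.0851
grip_force: 0.0
```

>>> {"api": "servo_tool", "payload": {"increments": [{"grip": 0,"x": 16,"y": 35,"z": 6,"roll": -6},{"grip": 0,"x": 13,"y": 35,"z": 5,"roll": -5},{"grip": 0,"x": 9,"y": 37,"z": 5,"roll": -6},{"grip": 0},{"grip": 0}]}}

```text
invalid input at $.increments[3]: expected keys grip, x, y, z, roll
```

```bash
python3 - <<'E'
from h import *
p,s,M=head();print(p.round(1),M.round(3).tolist(),s["clock"],s["joint_pos"].round(2))
a=env.read_camera("scene")[:,:,::-1];b=env.read_camera("top")[:,:,::-1]
cv2.imwrite("pics/s1.png",a);cv2.imwrite("pics/t1.png",b)
o=np.hstack([cv2.resize(a[90:190,310:410],(400,400),interpolation=2),cv2.resize(b[150:250,80:180],(400,400),interpolation=2)]);cv2.imwrite("pics/c2.png",o)
plan(p,[(477,370,150,172,1),(477,370,18,172,5)],0,1)
E
```

```text
[476.8 257.2 166.6 155.5] [[-0.91, 0.415, -0.001], [0.415, 0.91, -0.0], [0.0, -0.001, -1.0]] 2.1833 [ 0.35  0.28 -0.16  1.13 -0.    0.77]
[{"grip": 0, "x": 46.7, "y": 102.7, "z": 16.6, "roll": -16.5}, {"grip": 0, "x": -0.0, "y": -0.0, "z": 26.4, "roll": -0.0}, {"grip": 0, "x": -0.0, "y": -0.0, "z": 26.4, "roll": -0.0}, {"grip": 0, "x": -0.0, "y": -0.0, "z": 26.4, "roll": -0.0}, {"grip": 0, "x": -0.0, "y": -0.0, "z": 26.4, "roll": -0.0}]
[{"grip": 0, "x": -0.0, "y": -0.0, "z": 26.4, "roll": -0.0}]
end [476.96 370.02  18.03 171.96]
```

View pics/c2.png

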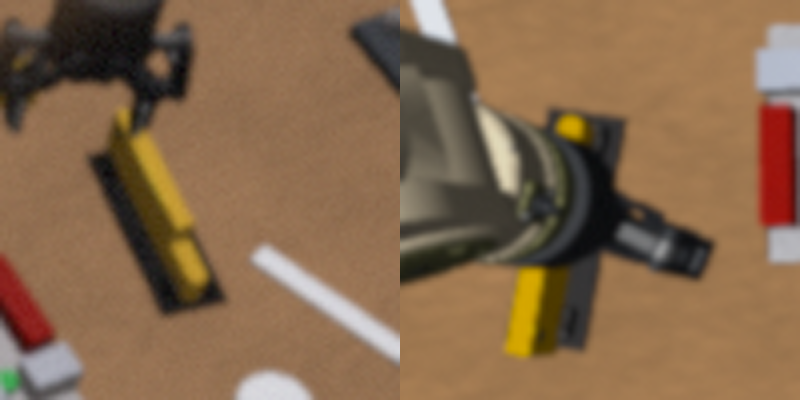

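The crops show the stick standing in its rest, with the gripper coming in over it at about (560,190) in the right half. The grasp has wide margin. The last call was only refused for leaving out keys, so I'll continue.

>>> {"api": "servo_tool", "payload": {"increments": [{"grip": 0,"x": 16,"y": 35,"z": 6,"roll": -6},{"grip": 0,"x": 13,"y": 35,"z": 5,"roll": -5},{"grip": 0,"x": 9,"y": 37,"z": 5,"roll": -6},{"grip": 0,"x": 0,"y": 0,"z": 26,"roll": 0},{"grip": 0,"x": 0,"y": 0,"z": 26,"roll": 0}]}}

```text
clock: 2.7
tcp_pos: [0.4777, 0.3717, 0.0994]
orientation: [0.002, 0.067, 0.998, 0.001]
wrist_force: [0.5, -0.4, -0.6]
finger_gap: 0.0853
grip_force: 0.0
```

>>> {"api": "servo_tool", "payload": {"increments": [{"grip": 0,"x": 0,"y": 0,"z": 0,"roll": 0},{"grip": 0,"x": 0,"y": 0,"z": 0,"roll": 0}]}}

```text
clock: 2.87
tcp_pos: [0.4752, 0.368, 0.0976]
orientation: [-0.002, 0.068, 0.998, -0.002]
wrist_force: [-0.3, -0.7, 0.7]
finger_gap: 0.0855
grip_force: 0.0
```

```bash
python3 - <<'E'
from h import *
p,s,M=head();print(p.round(1))
plan(p,[(478,370,18,172,4)],0,1)
E
```

```text
[475.2 368.   97.6 172.2]
[{"grip": 0, "x": -0.6, "y": 0.6, "z": 19.9, "roll": 0.0}, {"grip": 0, "x": -0.6, "y": 0.6, "z": 19.9, "roll": 0.1}, {"grip": 0, "x": -0.6, "y": 0.6, "z": 19.9, "roll": 0.0}, {"grip": 0, "x": -0.7, "y": 0.6, "z": 19.9, "roll": 0.1}]
end [478.04 369.99  18.02 171.97]
```

>>> {"api": "servo_tool", "payload": {"increments": [{"grip": 0,"x": 0,"y": 0,"z": 20,"roll": 0},{"grip": 0,"x": 0,"y": 0,"z": 20,"roll": 0},{"grip": 0,"x": 0,"y": 0,"z": 20,"roll": 0},{"grip": 0,"x": 0,"y": 0,"z": 19,"roll": 0},{"grip": 0,"x": 0,"y": 0,"z": 0,"roll": 0}], "grip_force": 90}}

```text
clock: 3.28
tcp_pos: [0.4758, 0.3676, 0.0186]
orientation: [-0.002, 0.069, 0.998, -0.001]
wrist_force: [-0.7, 0.3, 0.5]
finger_gap: 0.0854
grip_force: 0.0
```

>>> {"api": "servo_tool", "payload": {"increments": [{"grip": 0.5,"x": 0,"y": 0,"z": 0,"roll": 0},{"grip": 0.7,"x": 0,"y": 0,"z": 0,"roll": 0},{"grip": 1,"x": 0,"y": 0,"z": 0,"roll": 0},{"grip": 1,"x": 0,"y": 0,"z": 0,"roll": 0},{"grip": 1,"x": 0,"y": 0,"z": 0,"roll": 0}]}}

```text
clock: 3.7
tcp_pos: [0.4776, 0.3697, 0.0216]
orientation: [0.001, 0.068, 0.998, 0.001]
wrist_force: [-0.7, 3.5, 0.1]
finger_gap: 0.0258
grip_force: 0.2
```

>>> {"api": "servo_tool", "payload": {"increments": [{"grip": 1,"x": 0,"y": 0,"z": 0,"roll": 0},{"grip": 1,"x": 0,"y": 0,"z": 0,"roll": 0},{"grip": 1,"x": 0,"y": 0,"z": 0,"roll": 0},{"grip": 1,"x": 0,"y": 0,"z": 0,"roll": 0},{"grip": 1,"x": 0,"y": 0,"z": 0,"roll": 0}]}}

```text
clock: 4.12
tcp_pos: [0.4777, 0.3699, 0.0215]
orientation: [0.001, 0.068, 0.998, 0.001]
wrist_force: [-0.3, -0.2, 5.4]
finger_gap: 0.0166
grip_force: 88.9
```

```bash
python3 - <<'E'
from h import *
def J(P):
    a=np.radians(92);d=np.array(P[:2])*1e3-[543.7,-24.5];return np.array([d@[np.cos(a),np.sin(a)],d@[-np.sin(a),np.cos(a)]]).round(1)
for u,v in((440,101),(600,95),(740,91),(200,108),(280,106)):print(J(ray("top",*A(u,v),.048)))
p,s,M=head();print(p.round(1))
plan([478,370,20,172],[(478,370,140,172,4),(471,-207,140,237,15),(471.6,-207.7,60,237,4)],1,0)
E
```

```text
[-29.4 -43.3]
[-133.8  -43.7]
[-225.   -43.3]
[127.5 -44. ]
[ 75.1 -43.5]
[477.7 369.9  21.5 172.2]
[{"grip": 1, "x": 0.0, "y": 0.0, "z": -30.0, "roll": -0.0}, {"grip": 1, "x": 0.0, "y": 0.0, "z": -30.0, "roll": -0.0}, {"grip": 1, "x": 0.0, "y": 0.0, "z": -30.0, "roll": -0.0}, {"grip": 1, "x": 0.0, "y": 0.0, "z": -30.0, "roll": -0.0}, {"grip": 1, "x": -5.0, "y": -38.0, "z": -0.0, "roll": -4.0}]
[{"grip": 1, "x": -2.0, "y": -39.0, "z": -0.0, "roll": -5.0}, {"grip": 1, "x": 1.0, "y": -38.0, "z": -0.0, "roll": -4.0}, {"grip": 1, "x": 4.0, "y": -38.0, "z": -0.0, "roll": -4.0}, {"grip": 1, "x": 6.0, "y": -38.0, "z": -0.0, "roll": -5.0}, {"grip": 1, "x": 10.0, "y": -37.0, "z": -0.0, "roll": -4.0}]
[{"grip": 1, "x": 12.0, "y": -37.0, "z": -0.0, "roll": -4.0}, {"grip": 1, "x": 15.0, "y": -35.0, "z": -0.0, "roll": -5.0}, {"grip": 1, "x": 18.0, "y": -34.0, "z": -0.0, "roll": -4.0}, {"grip": 1, "x": 20.0, "y": -33.0, "z": -0.0, "roll": -4.0}, {"grip": 1, "x": 23.0, "y": -31.0, "z": -0.0, "roll": -5.0}]
[{"grip": 1, "x": 25.0, "y": -29.0, "z": -0.0, "roll": -4.0}, {"grip": 1, "x": 27.0, "y": -28.0, "z": -0.0, "roll": -4.0}, {"grip": 1, "x": 29.0, "y": -25.0, "z": -0.0, "roll": -5.0}, {"grip": 1, "x": 31.0, "y": -23.0, "z": -0.0, "roll": -4.0}, {"grip": 1, "x": 0.0, "y": -0.0, "z": 20.0, "roll": -0.0}]
[{"grip": 1, "x": 0.0, "y": -0.0, "z": 20.0, "roll": -0.0}, {"grip": 1, "x": 0.0, "y": -1.0, "z": 20.0, "roll": -0.0}, {"grip": 1, "x": 0.0, "y": 0.0, "z": 20.0, "roll": -0.0}]
end [ 471.85 -207.59   60.    237.  ]
```

>>> {"api": "servo_tool", "payload": {"increments": [{"grip": 1,"x": 0,"y": 0,"z": -15,"roll": 0},{"grip": 1,"x": 0,"y": 0,"z": -30,"roll": 0},{"grip": 1,"x": 0,"y": 0,"z": -35,"roll": 0},{"grip": 1,"x": 0,"y": 0,"z": -35,"roll": 0},{"grip": 1,"x": -5,"y": -38,"z": -5,"roll": -4}]}}

```text
clock: 4.53
tcp_pos: [0.4806, 0.3371, 0.1471]
orientation: [0.005, 0.03, 1.0, 0.004]
wrist_force: [2.8, 0.1, 0.2]
finger_gap: 0.017
grip_force: 89.4
```

>>> {"api": "servo_tool", "payload": {"increments": [{"grip": 1,"x": -2,"y": -39,"z": 0,"roll": -5},{"grip": 1,"x": 1,"y": -38,"z": 0,"roll": -4},{"grip": 1,"x": 4,"y": -38,"z": 0,"roll": -4},{"grip": 1,"x": 6,"y": -38,"z": 0,"roll": -5},{"grip": 1,"x": 10,"y": -37,"z": 0,"roll": -4}]}}

```text
clock: 4.95
tcp_pos: [0.4741, 0.1372, 0.1401]
orientation: [-0.0, -0.16, 0.987, -0.0]
wrist_force: [0.1, -0.2, -0.9]
finger_gap: 0.0169
grip_force: 89.4
```

>>> {"api": "servo_tool", "payload": {"increments": [{"grip": 1,"x": 12,"y": -37,"z": 0,"roll": -4},{"grip": 1,"x": 15,"y": -35,"z": 0,"roll": -5},{"grip": 1,"x": 18,"y": -34,"z": 0,"roll": -4},{"grip": 1,"x": 20,"y": -33,"z": 0,"roll": -4},{"grip": 1,"x": 23,"y": -31,"z": 0,"roll": -5}]}}

```text
clock: 5.37
tcp_pos: [0.4723, -0.0554, 0.1402]
orientation: [-0.0, -0.345, 0.938, -0.0]
wrist_force: [0.1, -0.9, -2.1]
finger_gap: 0.0168
grip_force: 89.4
```

>>> {"api": "servo_tool", "payload": {"increments": [{"grip": 1,"x": 25,"y": -29,"z": 0,"roll": -4},{"grip": 1,"x": 27,"y": -28,"z": 0,"roll": -4},{"grip": 1,"x": 29,"y": -25,"z": 0,"roll": -5},{"grip": 1,"x": 31,"y": -23,"z": 0,"roll": -4},{"grip": 1,"x": 0,"y": 0,"z": 20,"roll": 0}]}}

```text
clock: 5.78
tcp_pos: [0.4746, -0.2162, 0.1235]
orientation: [0.001, -0.477, 0.879, -0.005]
wrist_force: [1.3, -1.0, -1.1]
finger_gap: 0.0172
grip_force: 89.4
```

>>> {"api": "servo_tool", "payload": {"increments": [{"grip": 1,"x": 0,"y": 0,"z": 20,"roll": 0},{"grip": 1,"x": 0,"y": 0,"z": 20,"roll": 0},{"grip": 1,"x": 0,"y": 0,"z": 15,"roll": 0},{"grip": 1,"x": 0,"y": 0,"z": 0,"roll": 0},{"grip": 1,"x": 0,"y": 0,"z": 0,"roll": 0}]}}

```text
clock: 6.2
tcp_pos: [0.4708, -0.2072, 0.0645]
orientation: [-0.001, -0.479, 0.878, 0.001]
wrist_force: [0.5, 0.1, -1.5]
finger_gap: 0.0166
grip_force: 89.4
```

```bash
python3 - <<'E'
from h import *
p,s,M=head();print(p.round(1),M.round(3).tolist(),s["wrist_force"])
a=env.read_camera("scene")[:,:,::-1];b=env.read_camera("top")[:,:,::-1]
cv2.imwrite("pics/s2.png",a);cv2.imwrite("pics/t2.png",b)
o=np.hstack([cv2.resize(a[130:255,150:275],(400,400),interpolation=2),cv2.resize(b[140:240,240:340],(400,400),interpolation=2)]);cv2.imwrite("pics/c3.png",o)
E
```

```text
[ 470.8 -207.2   64.5 -122.8] [[-0.542, -0.841, -0.002], [-0.841, 0.542, 0.001], [0.0, 0.003, -1.0]] [ 0.46026112  0.10788967 -1.46656803]
```

View pics/c3.png

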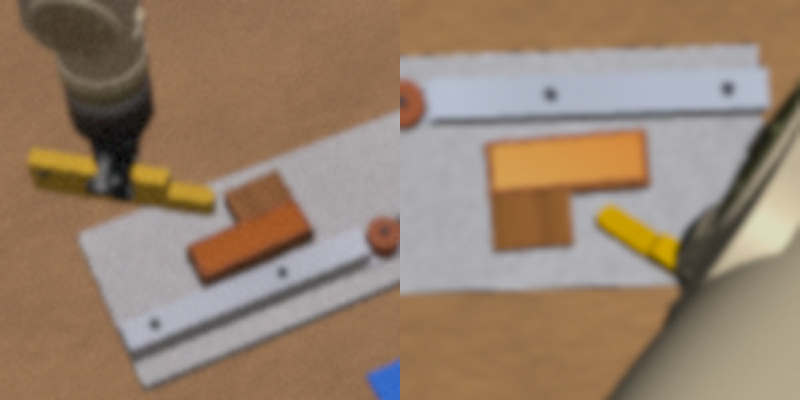

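The view shows the nose at about (200,210) in the right half, clear of the step on the up-track side, and the sled is untouched. I'll lower the stick and approach.

>>> {"api": "servo_tool", "payload": {"increments": [{"grip": 1,"x": 0,"y": 0,"z": 13,"roll": 0},{"grip": 1,"x": 0,"y": 0,"z": 13,"roll": 0},{"grip": 1,"x": -4,"y": 0,"z": 0,"roll": 0},{"grip": 1,"x": -4,"y": -1,"z": 0,"roll": 0},{"grip": 1,"x": 0,"y": 0,"z": 0,"roll": 0}]}}

```text
clock: 6.72
tcp_pos: [0.4783, -0.2015, 0.0406]
orientation: [0.001, -0.479, 0.878, -0.001]
wrist_force: [0.3, -1.1, -1.0]
finger_gap: 0.0166
grip_force: 89.4
```

>>> {"api": "servo_tool", "payload": {"increments": [{"grip": 1,"x": -2,"y": -0.3,"z": 0,"roll": 0},{"grip": 1,"x": -2,"y": -0.3,"z": 0,"roll": 0},{"grip": 1,"x": -2,"y": -0.3,"z": 0,"roll": 0},{"grip": 1,"x": -2,"y": -0.4,"z": 0,"roll": 0},{"grip": 1,"x": 0,"y": 0,"z": 0,"roll": 0}]}}

```text
clock: 7.13
tcp_pos: [0.4827, -0.1954, 0.0395]
orientation: [0.0, -0.479, 0.878, -0.0]
wrist_force: [0.3, -0.4, -1.6]
finger_gap: 0.0163
grip_force: 89.4
```

>>> {"api": "servo_tool", "payload": {"increments": [{"grip": 1,"x": -1.5,"y": -0.2,"z": 0.5,"roll": 0},{"grip": 1,"x": -1.5,"y": -0.2,"z": 0.5,"roll": 0},{"grip": 1,"x": -1.5,"y": -0.2,"z": 0,"roll": 0},{"grip": 1,"x": -1.5,"y": -0.2,"z": 0,"roll": 0},{"grip": 1,"x": -1.5,"y": -0.2,"z": 0,"roll": 0}]}}

```text
clock: 7.55
tcp_pos: [0.487, -0.1899, 0.0382]
orientation: [-0.0, -0.479, 0.878, 0.0]
wrist_force: [-1.1, -1.5, -1.1]
finger_gap: 0.0166
grip_force: 89.4
```

>>> {"api": "servo_tool", "payload": {"increments": [{"grip": 1,"x": -1.5,"y": -0.2,"z": 0,"roll": 0},{"grip": 1,"x": -1.5,"y": -0.2,"z": 0,"roll": 0},{"grip": 1,"x": -1.5,"y": -0.2,"z": 0,"roll": 0}]}}

```text
clock: 7.8
tcp_pos: [0.4902, -0.1863, 0.0382]
orientation: [-0.0, -0.479, 0.878, -0.0]
wrist_force: [0.4, -1.3, -0.9]
finger_gap: 0.0169
grip_force: 89.4
```

>>> {"api": "servo_tool", "payload": {"increments": [{"grip": 1,"x": -1.5,"y": -0.4,"z": 0,"roll": 0},{"grip": 1,"x": -1.5,"y": -0.4,"z": 0,"roll": 0},{"grip": 1,"x": -1.5,"y": -0.4,"z": 0,"roll": 0}]}}

```text
clock: 8.05
tcp_pos: [0.4937, -0.1831, 0.0382]
orientation: [-0.0, -0.479, 0.878, 0.0]
wrist_force: [-1.4, -2.0, -2.2]
finger_gap: 0.0168
grip_force: 89.4
```

```bash
cat >> h.py <<'E'
def st(snap=None):
    p,s,M=head();a=np.radians(92);f=s["wrist_force"];X=np.array([np.cos(a),np.sin(a)]);Y=np.array([-np.sin(a),np.cos(a)])
    h=np.radians(p[3]);n=p[:2]-81*np.array([np.cos(h),np.sin(h)])-[543.7,-24.5]
    print("nose jig",(n@X).round(1),(n@Y).round(1),"sled~",(n@X+9).round(1),(n@Y-51).round(1),"F jig",(f[:2]@X).round(1),(f[:2]@Y).round(1),"h",p[3].round(1),"clk",s["clock"])
    if snap:
        a=env.read_camera("scene")[:,:,::-1];b=env.read_camera("top")[:,:,::-1];cv2.imwrite(f"pics/s{snap}.png",a);cv2.imwrite(f"pics/t{snap}.png",b)
        return a,b
E
python3 -c "
from h import *
st()"
```

```text
nose jig -90.3 9.2 sled~ -81.3 -41.8 F jig -2.0 1.4 h -122.8 clk 8.05
```

>>> {"api": "servo_tool", "payload": {"increments": [{"grip": 1,"x": -1.2,"y": -0.6,"z": 0,"roll": 0},{"grip": 1,"x": -1.2,"y": -0.6,"z": 0,"roll": 0}]}}

```text
clock: 8.22
tcp_pos: [0.496, -0.1817, 0.0383]
orientation: [-0.0, -0.479, 0.878, 0.0]
wrist_force: [-1.0, 0.0, -1.6]
finger_gap: 0.0166
grip_force: 89.4
```

>>> {"api": "servo_tool", "payload": {"increments": [{"grip": 1,"x": -1.2,"y": -0.6,"z": 0,"roll": 0}]}}

```text
clock: 8.3
tcp_pos: [0.497, -0.181, 0.0382]
orientation: [-0.0, -0.479, 0.878, 0.0]
wrist_force: [-1.7, -0.5, -1.8]
finger_gap: 0.0169
grip_force: 89.4
```

>>> {"api": "servo_tool", "payload": {"increments": [{"grip": 1,"x": -1.2,"y": -0.6,"z": 0,"roll": 0}]}}

```text
clock: 8.38
tcp_pos: [0.4979, -0.1802, 0.0382]
orientation: [-0.0, -0.479, 0.878, 0.0]
wrist_force: [-2.3, 0.1, -0.9]
finger_gap: 0.0168
grip_force: 89.5
```

```bash
python3 -c "
from h import *
st()"
```

```text
nose jig -87.5 5.0 sled~ -78.5 -46.0 F jig 0.2 2.3 h -122.8 clk 8.3833
```

```bash
python3 -c "
from h import *
a,b=st('3')
o=np.hstack([cv2.resize(a[150:250,165:265],(400,400),interpolation=2),cv2.resize(b[150:230,240:320],(400,400),interpolation=2)]);cv2.imwrite('pics/c4.png',o)"
```

```text
nose jig -87.5 5.0 sled~ -78.5 -46.0 F jig 0.2 2.3 h -122.8 clk 8.3833
```

View pics/c4.png

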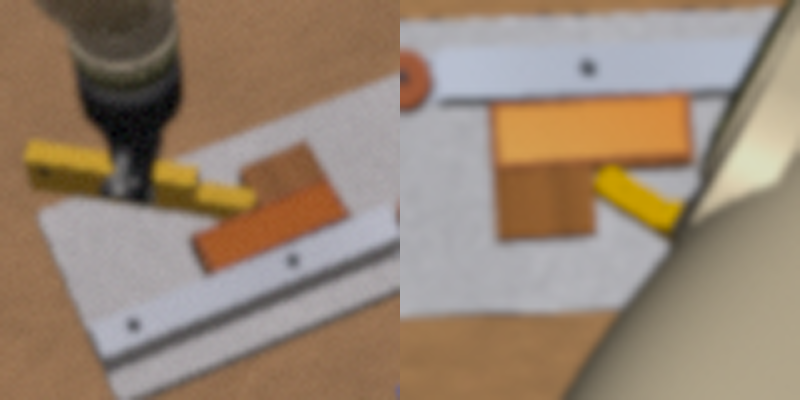

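The nose sits in the step (at about (597,175) in the right half), and the sled is almost on the fence and nearly parallel to it. I'll press gradually.

>>> {"api": "servo_tool", "payload": {"increments": [{"grip": 1,"x": -0.8,"y": -0.8,"z": 0,"roll": 0}]}}

```text
clock: 8.57
tcp_pos: [0.4987, -0.1799, 0.0381]
orientation: [-0.0, -0.479, 0.878, 0.001]
wrist_force: [-4.3, 0.7, 1.1]
finger_gap: 0.0166
grip_force: 89.6
```

>>> {"api": "servo_tool", "payload": {"increments": [{"grip": 1,"x": -0.8,"y": -0.8,"z": 0,"roll": 0}]}}

```text
clock: 8.65
tcp_pos: [0.4997, -0.1795, 0.0381]
orientation: [-0.0, -0.479, 0.878, 0.001]
wrist_force: [-4.1, -0.1, -0.1]
finger_gap: 0.0168
grip_force: 89.7
```

>>> {"api": "servo_tool", "payload": {"increments": [{"grip": 1,"x": -0.8,"y": -0.8,"z": 0,"roll": 0}]}}

```text
clock: 8.73
tcp_pos: [0.4999, -0.1796, 0.038]
orientation: [-0.002, -0.479, 0.878, 0.001]
wrist_force: [-8.7, -1.5, 3.0]
finger_gap: 0.0164
grip_force: 90.1
```

```bash
python3 -c "
from h import *
st()"
```

```text
nose jig -87.0 2.9 sled~ -78.0 -48.1 F jig -1.2 8.7 h -122.8 clk 8.7333
```

>>> {"api": "servo_tool", "payload": {"increments": [{"grip": 1,"x": -2,"y": 0.7,"z": 0,"roll": 0},{"grip": 1,"x": -1.6,"y": 1.1,"z": 0,"roll": 0},{"grip": 1,"x": -1.6,"y": 1.1,"z": 0,"roll": 0}]}}

```text
clock: 8.98
tcp_pos: [0.4997, -0.1758, 0.0381]
orientation: [-0.003, -0.478, 0.878, -0.001]
wrist_force: [-10.4, -8.5, 1.0]
finger_gap: 0.0165
grip_force: 89.9
```

>>> {"api": "servo_tool", "payload": {"increments": [{"grip": 1,"x": -1.6,"y": 1.1,"z": 0,"roll": 0},{"grip": 1,"x": -1.6,"y": 1.1,"z": 0,"roll": 0},{"grip": 1,"x": -1.6,"y": 1.1,"z": 0,"roll": 0}]}}

```text
clock: 9.23
tcp_pos: [0.4994, -0.17, 0.0381]
orientation: [-0.003, -0.478, 0.878, -0.001]
wrist_force: [-9.6, -7.6, 1.3]
finger_gap: 0.0166
grip_force: 89.9
```

```bash
python3 -c "
from h import *
st()"
```

```text
nose jig -77.4 3.0 sled~ -68.4 -48.0 F jig -7.3 9.8 h -122.9 clk 9.2333
```

>>> {"api": "servo_tool", "payload": {"increments": [{"grip": 1,"x": -2.05,"y": 1.43,"z": 0,"roll": 0},{"grip": 1,"x": -2.05,"y": 1.43,"z": 0,"roll": 0},{"grip": 1,"x": -2.05,"y": 1.43,"z": 0,"roll": 0},{"grip": 1,"x": -2.05,"y": 1.43,"z": 0,"roll": 0},{"grip": 1,"x": -2.05,"y": 1.43,"z": 0,"roll": 0}]}}

```text
clock: 9.65
tcp_pos: [0.499, -0.1575, 0.038]
orientation: [-0.003, -0.478, 0.878, -0.001]
wrist_force: [-9.9, -8.2, 1.4]
finger_gap: 0.0168
grip_force: 89.9
```

>>> {"api": "servo_tool", "payload": {"increments": [{"grip": 1,"x": -2.05,"y": 1.43,"z": 0,"roll": 0},{"grip": 1,"x": -2.05,"y": 1.43,"z": 0,"roll": 0},{"grip": 1,"x": -2.05,"y": 1.43,"z": 0,"roll": 0}]}}

```text
clock: 9.9
tcp_pos: [0.4987, -0.1499, 0.038]
orientation: [-0.003, -0.478, 0.878, -0.001]
wrist_force: [-9.1, -7.9, 1.5]
finger_gap: 0.017
grip_force: 89.9
```

```bash
python3 -c "
from h import *
st()"
```

```text
nose jig -57.3 3.0 sled~ -48.3 -48.0 F jig -7.6 9.4 h -122.9 clk 9.9
```

>>> {"api": "servo_tool", "payload": {"increments": [{"grip": 1,"x": -1.4,"y": 0.6,"z": 0,"roll": 0},{"grip": 1,"x": -1.25,"y": 0.85,"z": 0,"roll": 0},{"grip": 1,"x": -1.25,"y": 0.85,"z": 0,"roll": 0},{"grip": 1,"x": -1.25,"y": 0.85,"z": 0,"roll": 0}]}}

```text
clock: 10.23
tcp_pos: [0.4986, -0.1441, 0.038]
orientation: [-0.004, -0.478, 0.878, -0.001]
wrist_force: [-10.7, -10.0, 2.4]
finger_gap: 0.0166
grip_force: 89.9
```

>>> {"api": "servo_tool", "payload": {"increments": [{"grip": 1,"x": -1.25,"y": 0.85,"z": 0,"roll": 0},{"grip": 1,"x": -1.25,"y": 0.85,"z": 0,"roll": 0},{"grip": 1,"x": -1.25,"y": 0.85,"z": 0,"roll": 0}]}}

```text
clock: 10.48
tcp_pos: [0.4984, -0.1396, 0.038]
orientation: [-0.004, -0.478, 0.878, -0.001]
wrist_force: [-10.6, -8.6, 1.4]
finger_gap: 0.017
grip_force: 89.9
```

```bash
python3 -c "
from h import *
st()"
```

```text
nose jig -47.1 3.0 sled~ -38.1 -48.0 F jig -8.3 10.9 h -122.9 clk 10.4833
```

>>> {"api": "servo_tool", "payload": {"increments": [{"grip": 1,"x": -1.25,"y": 0.8,"z": 0,"roll": 0},{"grip": 1,"x": -1.25,"y": 0.8,"z": 0,"roll": 0},{"grip": 1,"x": -1.25,"y": 0.85,"z": 0,"roll": 0},{"grip": 1,"x": -1.25,"y": 0.85,"z": 0,"roll": 0}]}}

```text
clock: 10.82
tcp_pos: [0.4982, -0.1347, 0.0382]
orientation: [-0.004, -0.478, 0.879, -0.002]
wrist_force: [-12.2, -11.4, 3.5]
finger_gap: 0.0165
grip_force: 90.0
```

>>> {"api": "servo_tool", "payload": {"increments": [{"grip": 1,"x": -1.25,"y": 0.85,"z": 0,"roll": 0},{"grip": 1,"x": -1.25,"y": 0.85,"z": 0,"roll": 0},{"grip": 1,"x": -1.25,"y": 0.85,"z": 0,"roll": 0}]}}

```text
clock: 11.07
tcp_pos: [0.498, -0.1296, 0.0381]
orientation: [-0.004, -0.478, 0.879, -0.001]
wrist_force: [-12.0, -9.7, 2.2]
finger_gap: 0.0165
grip_force: 90.1
```

```bash
python3 -c "
from h import *
a,b=st('4')
o=np.hstack([cv2.resize(a[140:220,200:280],(400,400),interpolation=2),cv2.resize(b[150:230,220:300],(400,400),interpolation=2)]);cv2.imwrite('pics/c5.png',o)"
```

```text
nose jig -37.1 3.0 sled~ -28.1 -48.0 F jig -9.3 12.4 h -122.9 clk 11.0667
```

View pics/c5.png

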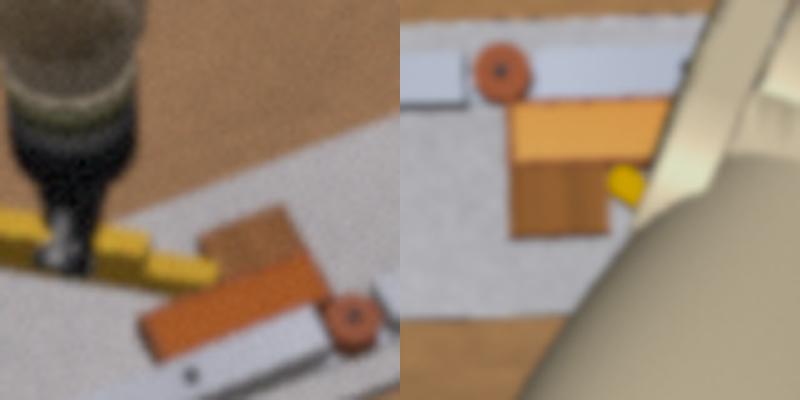

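The sled's front is about level with the wheel's centre (508 against 503 px) and lies flat on the fence. I'll keep feeding.

>>> {"api": "servo_tool", "payload": {"increments": [{"grip": 1,"x": -1.6,"y": 1.2,"z": 0,"roll": 0},{"grip": 1,"x": -1.65,"y": 1.15,"z": 0,"roll": 0},{"grip": 1,"x": -1.65,"y": 1.15,"z": 0,"roll": 0},{"grip": 1,"x": -1.65,"y": 1.15,"z": 0,"roll": 0},{"grip": 1,"x": -1.65,"y": 1.15,"z": 0,"roll": 0}]}}

```text
clock: 11.58
tcp_pos: [0.4977, -0.1191, 0.038]
orientation: [-0.004, -0.478, 0.878, -0.001]
wrist_force: [-11.1, -9.9, 1.5]
finger_gap: 0.017
grip_force: 90.1
```

>>> {"api": "servo_tool", "payload": {"increments": [{"grip": 1,"x": -1.65,"y": 1.15,"z": 0,"roll": 0},{"grip": 1,"x": -1.65,"y": 1.15,"z": 0,"roll": 0},{"grip": 1,"x": -1.65,"y": 1.15,"z": 0,"roll": 0},{"grip": 1,"x": -1.65,"y": 1.15,"z": 0,"roll": 0},{"grip": 1,"x": -1.65,"y": 1.15,"z": 0,"roll": 0}]}}

```text
clock: 12.0
tcp_pos: [0.4973, -0.109, 0.038]
orientation: [-0.004, -0.478, 0.878, -0.001]
wrist_force: [-11.6, -8.5, 2.6]
finger_gap: 0.0166
grip_force: 90.1
```

```bash
python3 -c "
from h import *
st()"
```

```text
nose jig -16.4 3.0 sled~ -7.4 -48.0 F jig -8.1 11.9 h -122.9 clk 12.0
```

>>> {"api": "servo_tool", "payload": {"increments": [{"grip": 1,"x": -2.05,"y": 1.43,"z": 0,"roll": 0},{"grip": 1,"x": -2.05,"y": 1.43,"z": 0,"roll": 0},{"grip": 1,"x": -2.05,"y": 1.43,"z": 0,"roll": 0},{"grip": 1,"x": -2.05,"y": 1.43,"z": 0,"roll": 0},{"grip": 1,"x": -2.05,"y": 1.43,"z": 0,"roll": 0}]}}

```text
clock: 12.42
tcp_pos: [0.4968, -0.0964, 0.038]
orientation: [-0.004, -0.478, 0.878, -0.001]
wrist_force: [-10.1, -8.9, 3.4]
finger_gap: 0.0166
grip_force: 90.0
```

>>> {"api": "servo_tool", "payload": {"increments": [{"grip": 1,"x": -2.05,"y": 1.43,"z": 0,"roll": 0},{"grip": 1,"x": -2.05,"y": 1.43,"z": 0,"roll": 0},{"grip": 1,"x": -2.05,"y": 1.43,"z": 0,"roll": 0},{"grip": 1,"x": -2.05,"y": 1.43,"z": 0,"roll": 0},{"grip": 1,"x": -2.05,"y": 1.43,"z": 0,"roll": 0}]}}

```text
clock: 12.83
tcp_pos: [0.4964, -0.0839, 0.038]
orientation: [-0.004, -0.478, 0.878, -0.001]
wrist_force: [-10.7, -9.2, 3.3]
finger_gap: 0.0166
grip_force: 90.0
```

```bash
python3 -c "
from h import *
st()"
```

```text
nose jig 8.7 3.0 sled~ 17.7 -48.0 F jig -8.8 11.0 h -122.9 clk 12.8333
```

>>> {"api": "servo_tool", "payload": {"increments": [{"grip": 1,"x": -2.05,"y": 1.4,"z": 0,"roll": 0},{"grip": 1,"x": -2.05,"y": 1.43,"z": 0,"roll": 0},{"grip": 1,"x": -2.05,"y": 1.43,"z": 0,"roll": 0},{"grip": 1,"x": -2.05,"y": 1.43,"z": 0,"roll": 0},{"grip": 1,"x": -2.05,"y": 1.43,"z": 0,"roll": 0}]}}

```text
clock: 13.25
tcp_pos: [0.496, -0.0714, 0.038]
orientation: [-0.004, -0.478, 0.878, -0.001]
wrist_force: [-10.3, -9.4, 3.3]
finger_gap: 0.0166
grip_force: 90.0
```

>>> {"api": "servo_tool", "payload": {"increments": [{"grip": 1,"x": -2.05,"y": 1.4,"z": 0,"roll": 0},{"grip": 1,"x": -2.05,"y": 1.43,"z": 0,"roll": 0},{"grip": 1,"x": -2.05,"y": 1.43,"z": 0,"roll": 0},{"grip": 1,"x": -2.05,"y": 1.43,"z": 0,"roll": 0},{"grip": 1,"x": -2.05,"y": 1.43,"z": 0,"roll": 0}]}}

```text
clock: 13.67
tcp_pos: [0.4955, -0.0589, 0.0379]
orientation: [-0.004, -0.478, 0.878, -0.001]
wrist_force: [-9.6, -8.0, 3.4]
finger_gap: 0.0164
grip_force: 90.0
```

```bash
python3 -c "
from h import *
a,b=st('5')
o=np.hstack([cv2.resize(a[120:220,220:320],(400,400),interpolation=2),cv2.resize(b[150:230,170:250],(400,400),interpolation=2)]);cv2.imwrite('pics/c6.png',o)"
```

```text
nose jig 33.8 3.0 sled~ 42.8 -48.0 F jig -7.7 9.9 h -122.9 clk 13.6667
```

View pics/c6.png

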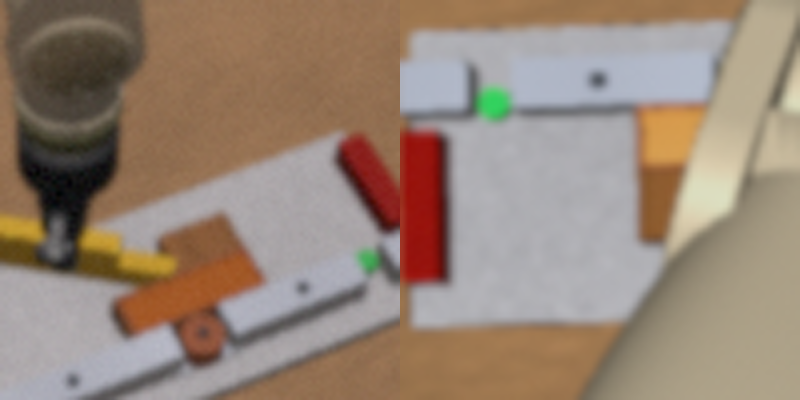

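The sled is still flat on the fence, with the wheel now behind the step. I'll add a little press for the rear part.

>>> {"api": "servo_tool", "payload": {"increments": [{"grip": 1,"x": -2.1,"y": 1.25,"z": 0,"roll": 0},{"grip": 1,"x": -2.1,"y": 1.3,"z": 0,"roll": 0},{"grip": 1,"x": -2.05,"y": 1.4,"z": 0,"roll": 0},{"grip": 1,"x": -2.05,"y": 1.4,"z": 0,"roll": 0},{"grip": 1,"x": -2.05,"y": 1.4,"z": 0,"roll": 0}]}}

```text
clock: 14.18
tcp_pos: [0.4951, -0.0467, 0.0379]
orientation: [-0.004, -0.478, 0.878, -0.001]
wrist_force: [-10.7, -9.9, 4.4]
finger_gap: 0.017
grip_force: 90.1
```

>>> {"api": "servo_tool", "payload": {"increments": [{"grip": 1,"x": -2.05,"y": 1.4,"z": 0,"roll": 0},{"grip": 1,"x": -2.05,"y": 1.42,"z": 0,"roll": 0},{"grip": 1,"x": -2.05,"y": 1.42,"z": 0,"roll": 0},{"grip": 1,"x": -2.05,"y": 1.42,"z": 0,"roll": 0},{"grip": 1,"x": -2.05,"y": 1.42,"z": 0,"roll": 0}]}}

```text
clock: 14.6
tcp_pos: [0.4947, -0.0343, 0.0379]
orientation: [-0.004, -0.478, 0.878, -0.001]
wrist_force: [-11.4, -10.2, 4.5]
finger_gap: 0.0165
grip_force: 90.1
```

```bash
python3 -c "
from h import *
st()"
```

```text
nose jig 58.4 3.0 sled~ 67.4 -48.0 F jig -9.8 11.8 h -122.9 clk 14.6
```

>>> {"api": "servo_tool", "payload": {"increments": [{"grip": 1,"x": -2.05,"y": 1.43,"z": 0,"roll": 0},{"grip": 1,"x": -2.05,"y": 1.43,"z": 0,"roll": 0},{"grip": 1,"x": -2.05,"y": 1.43,"z": 0,"roll": 0},{"grip": 1,"x": -2.05,"y": 1.43,"z": 0,"roll": 0},{"grip": 1,"x": -2.05,"y": 1.43,"z": 0,"roll": 0}]}}

```text
clock: 15.02
tcp_pos: [0.4942, -0.0217, 0.0379]
orientation: [-0.004, -0.478, 0.878, -0.001]
wrist_force: [-12.2, -9.3, 4.4]
finger_gap: 0.0165
grip_force: 90.1
```

>>> {"api": "servo_tool", "payload": {"increments": [{"grip": 1,"x": -2.05,"y": 1.41,"z": 0,"roll": 0},{"grip": 1,"x": -2.05,"y": 1.41,"z": 0,"roll": 0},{"grip": 1,"x": -2.05,"y": 1.43,"z": 0,"roll": 0},{"grip": 1,"x": -2.05,"y": 1.43,"z": 0,"roll": 0},{"grip": 1,"x": -2.05,"y": 1.43,"z": 0,"roll": 0}]}}

```text
clock: 15.43
tcp_pos: [0.4938, -0.0093, 0.0379]
orientation: [-0.004, -0.478, 0.878, -0.001]
wrist_force: [-10.3, -10.0, 4.6]
finger_gap: 0.0167
grip_force: 90.2
```

```bash
python3 -c "
from h import *
st()"
```

```text
nose jig 83.4 3.0 sled~ 92.4 -48.0 F jig -9.6 10.6 h -122.9 clk 15.4333
```

Next is 45 mm more, in four calls; the stop is about 62 mm away.

>>> {"api": "servo_tool", "payload": {"increments": [{"grip": 1,"x": -2.05,"y": 1.4,"z": 0,"roll": 0},{"grip": 1,"x": -2.05,"y": 1.4,"z": 0,"roll": 0},{"grip": 1,"x": -2.05,"y": 1.42,"z": 0,"roll": 0},{"grip": 1,"x": -2.05,"y": 1.43,"z": 0,"roll": 0},{"grip": 1,"x": -2.05,"y": 1.43,"z": 0,"roll": 0}]}}

```text
clock: 15.85
tcp_pos: [0.4934, 0.0036, 0.0378]
orientation: [-0.004, -0.478, 0.878, -0.0]
wrist_force: [-10.8, -9.8, 4.4]
finger_gap: 0.0167
grip_force: 90.2
```

>>> {"api": "servo_tool", "payload": {"increments": [{"grip": 1,"x": -2.05,"y": 1.43,"z": 0,"roll": 0},{"grip": 1,"x": -2.05,"y": 1.43,"z": 0,"roll": 0},{"grip": 1,"x": -2.05,"y": 1.43,"z": 0,"roll": 0},{"grip": 1,"x": -2.05,"y": 1.43,"z": 0,"roll": 0},{"grip": 1,"x": -2.05,"y": 1.43,"z": 0,"roll": 0}]}}

```text
clock: 16.27
tcp_pos: [0.493, 0.0158, 0.0379]
orientation: [-0.004, -0.478, 0.878, -0.001]
wrist_force: [-11.0, -10.1, 4.1]
finger_gap: 0.0166
grip_force: 90.2
```

>>> {"api": "servo_tool", "payload": {"increments": [{"grip": 1,"x": -2.05,"y": 1.43,"z": 0,"roll": 0},{"grip": 1,"x": -2.05,"y": 1.43,"z": 0,"roll": 0},{"grip": 1,"x": -2.05,"y": 1.43,"z": 0,"roll": 0},{"grip": 1,"x": -2.05,"y": 1.43,"z": 0,"roll": 0},{"grip": 1,"x": -2.05,"y": 1.43,"z": 0,"roll": 0}]}}

```text
clock: 16.68
tcp_pos: [0.4925, 0.0282, 0.0378]
orientation: [-0.004, -0.478, 0.878, -0.001]
wrist_force: [-10.4, -10.2, 5.3]
finger_gap: 0.0165
grip_force: 90.2
```

```bash
python3 -c "
from h import *
st()"
```

```text
nose jig 120.9 3.0 sled~ 129.9 -48.0 F jig -9.9 10.8 h -122.9 clk 16.6833
```

>>> {"api": "servo_tool", "payload": {"increments": [{"grip": 1,"x": -2.05,"y": 1.43,"z": 0,"roll": 0},{"grip": 1,"x": -2.05,"y": 1.43,"z": 0,"roll": 0},{"grip": 1,"x": -2.05,"y": 1.43,"z": 0,"roll": 0},{"grip": 1,"x": -2.05,"y": 1.43,"z": 0,"roll": 0},{"grip": 1,"x": -2.05,"y": 1.43,"z": 0,"roll": 0}]}}

```text
clock: 17.1
tcp_pos: [0.4921, 0.0408, 0.0378]
orientation: [-0.004, -0.478, 0.878, -0.001]
wrist_force: [-8.9, -9.3, 4.5]
finger_gap: 0.0169
grip_force: 90.2
```

>>> {"api": "servo_tool", "payload": {"increments": [{"grip": 1,"x": -1.25,"y": 0.85,"z": 0,"roll": 0},{"grip": 1,"x": -1.25,"y": 0.85,"z": 0,"roll": 0},{"grip": 1,"x": -1.25,"y": 0.85,"z": 0,"roll": 0},{"grip": 1,"x": -0.8,"y": 0.55,"z": 0,"roll": 0}]}}

```text
clock: 17.43
tcp_pos: [0.4919, 0.0463, 0.0378]
orientation: [-0.004, -0.478, 0.878, -0.001]
wrist_force: [-9.9, -9.6, 4.9]
finger_gap: 0.0167
grip_force: 90.2
```

```bash
python3 -c "
from h import *
st()"
```

```text
nose jig 139.0 3.0 sled~ 148.0 -48.0 F jig -9.2 10.2 h -122.9 clk 17.4333
```

~7 mm to go, slowly.

>>> {"api": "servo_tool", "payload": {"increments": [{"grip": 1,"x": -0.8,"y": 0.55,"z": 0,"roll": 0},{"grip": 1,"x": -0.8,"y": 0.55,"z": 0,"roll": 0},{"grip": 1,"x": -0.8,"y": 0.55,"z": 0,"roll": 0}]}}

```text
clock: 17.68
tcp_pos: [0.4918, 0.0491, 0.0378]
orientation: [-0.004, -0.478, 0.878, -0.001]
wrist_force: [-10.5, -10.3, 5.3]
finger_gap: 0.0166
grip_force: 90.2
```

>>> {"api": "servo_tool", "payload": {"increments": [{"grip": 1,"x": -0.8,"y": 0.55,"z": 0,"roll": 0},{"grip": 1,"x": -0.8,"y": 0.55,"z": 0,"roll": 0}]}}

```text
clock: 17.85
tcp_pos: [0.4917, 0.051, 0.0378]
orientation: [-0.004, -0.478, 0.878, -0.001]
wrist_force: [-10.6, -9.8, 4.8]
finger_gap: 0.0167
grip_force: 90.2
```

```bash
python3 -c "
from h import *
st()"
```

```text
nose jig 143.7 3.0 sled~ 152.7 -48.0 F jig -9.4 10.9 h -122.9 clk 17.85
```

>>> {"api": "servo_tool", "payload": {"increments": [{"grip": 1,"x": -0.8,"y": 0.55,"z": 0,"roll": 0}]}}

```text
clock: 17.93
tcp_pos: [0.4917, 0.052, 0.0378]
orientation: [-0.004, -0.478, 0.878, -0.001]
wrist_force: [-10.2, -10.6, 5.3]
finger_gap: 0.0166
grip_force: 90.2
```

>>> {"api": "servo_tool", "payload": {"increments": [{"grip": 1,"x": -0.8,"y": 0.55,"z": 0,"roll": 0}]}}

```text
clock: 18.02
tcp_pos: [0.4916, 0.0529, 0.0378]
orientation: [-0.004, -0.478, 0.878, -0.001]
wrist_force: [-10.3, -9.0, 5.4]
finger_gap: 0.017
grip_force: 90.2
```

>>> {"api": "servo_tool", "payload": {"increments": [{"grip": 1,"x": -0.6,"y": 0.4,"z": 0,"roll": 0}]}}

```text
clock: 18.1
tcp_pos: [0.4916, 0.0537, 0.0378]
orientation: [-0.004, -0.478, 0.878, -0.001]
wrist_force: [-10.0, -9.4, 4.7]
finger_gap: 0.0167
grip_force: 90.2
```

>>> {"api": "servo_tool", "payload": {"increments": [{"grip": 1,"x": -0.6,"y": 0.4,"z": 0,"roll": 0}]}}

```text
clock: 18.18
tcp_pos: [0.4916, 0.0544, 0.0378]
orientation: [-0.004, -0.478, 0.878, -0.001]
wrist_force: [-10.0, -10.1, 5.1]
finger_gap: 0.0168
grip_force: 90.3
```

>>> {"api": "servo_tool", "payload": {"increments": [{"grip": 1,"x": -0.6,"y": 0.4,"z": 0,"roll": 0}]}}

```text
clock: 18.27
tcp_pos: [0.4916, 0.0551, 0.0378]
orientation: [-0.004, -0.478, 0.878, -0.001]
wrist_force: [-10.0, -10.0, 4.1]
finger_gap: 0.0165
grip_force: 90.3
```

>>> {"api": "servo_tool", "payload": {"increments": [{"grip": 1,"x": -0.6,"y": 0.4,"z": 0,"roll": 0}]}}

```text
clock: 18.35
tcp_pos: [0.4915, 0.0558, 0.0378]
orientation: [-0.004, -0.478, 0.878, -0.001]
wrist_force: [-10.4, -9.8, 5.3]
finger_gap: 0.0165
grip_force: 90.3
```

```bash
python3 -c "
from h import *
st()"
```

```text
nose jig 148.5 3.0 sled~ 157.5 -48.0 F jig -9.5 10.7 h -122.9 clk 18.35
```

>>> {"api": "servo_tool", "payload": {"increments": [{"grip": 1,"x": -0.6,"y": 0.4,"z": 0,"roll": 0}]}}

```text
clock: 18.43
tcp_pos: [0.4915, 0.0565, 0.0378]
orientation: [-0.004, -0.478, 0.878, -0.001]
wrist_force: [-10.6, -10.8, 5.1]
finger_gap: 0.0166
grip_force: 90.3
```

>>> {"api": "servo_tool", "payload": {"increments": [{"grip": 1,"x": -0.6,"y": 0.4,"z": 0,"roll": 0}]}}

```text
clock: 18.52
tcp_pos: [0.4914, 0.057, 0.0378]
orientation: [-0.004, -0.478, 0.878, -0.001]
wrist_force: [-10.5, -12.6, 7.0]
finger_gap: 0.0165
grip_force: 90.5
```

>>> {"api": "servo_tool", "payload": {"increments": [{"grip": 1,"x": -0.6,"y": 0.4,"z": 0,"roll": 0}]}}

```text
clock: 18.6
tcp_pos: [0.4914, 0.0571, 0.0379]
orientation: [-0.005, -0.478, 0.878, -0.002]
wrist_force: [-11.8, -15.3, 7.0]
finger_gap: 0.0171
grip_force: 90.6
```

```bash
python3 -c "
from h import *
a,b=st('6')
o=np.hstack([cv2.resize(a[120:220,250:350],(400,400),interpolation=2),cv2.resize(b[150:230,150:230],(400,400),interpolation=2)]);cv2.imwrite('pics/c7.png',o)"
```

```text
nose jig 149.8 3.1 sled~ 158.8 -47.9 F jig -14.9 12.3 h -122.9 clk 18.6
```

View pics/c7.png

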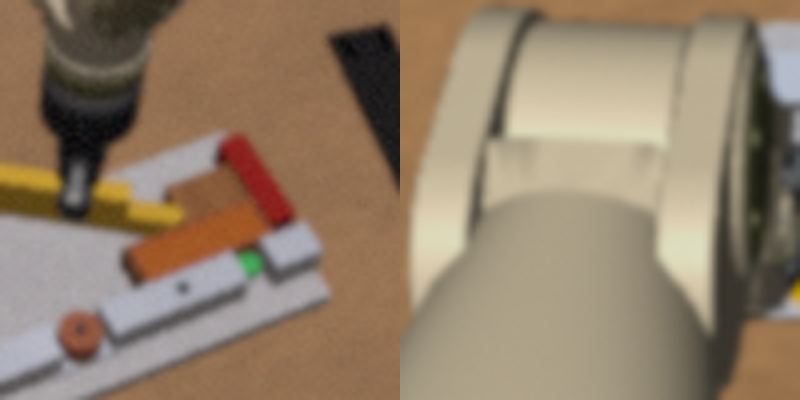

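The sled is against the stop: travel stalled and the feed force rose. It lies along the fence with the green plunger at its side. I'll back off along the stick's axis, freeing both walls at once, and lift.

>>> {"api": "servo_tool", "payload": {"increments": [{"grip": 1,"x": 0.7,"y": 0,"z": 0,"roll": 0},{"grip": 1,"x": 0.7,"y": 0,"z": 0,"roll": 0},{"grip": 1,"x": 0.7,"y": 0,"z": 0,"roll": 0},{"grip": 1,"x": 0.7,"y": 0,"z": 0,"roll": 0},{"grip": 1,"x": 1,"y": 0.1,"z": 0,"roll": 0}]}}

```text
clock: 19.12
tcp_pos: [0.4914, 0.0568, 0.0378]
orientation: [-0.001, -0.479, 0.878, 0.001]
wrist_force: [-3.0, 0.1, -3.0]
finger_gap: 0.0167
grip_force: 89.4
```

>>> {"api": "servo_tool", "payload": {"increments": [{"grip": 1,"x": 2,"y": 0.3,"z": 0,"roll": 0},{"grip": 1,"x": 4,"y": 0.6,"z": 0,"roll": 0},{"grip": 1,"x": 8,"y": 1,"z": 0,"roll": 0},{"grip": 1,"x": 12,"y": 2,"z": 0,"roll": 0},{"grip": 1,"x": 0,"y": 0,"z": 0,"roll": 0}]}}

```text
clock: 19.53
tcp_pos: [0.4738, 0.0359, 0.0383]
orientation: [-0.001, -0.478, 0.878, -0.0]
wrist_force: [-0.2, -0.3, -1.1]
finger_gap: 0.017
grip_force: 89.4
```

>>> {"api": "servo_tool", "payload": {"increments": [{"grip": 1,"x": 0,"y": 0,"z": -20,"roll": 0},{"grip": 1,"x": 0,"y": 0,"z": -30,"roll": 0},{"grip": 1,"x": 0,"y": 0,"z": -30,"roll": 0},{"grip": 1,"x": 0,"y": 0,"z": -20,"roll": 0},{"grip": 1,"x": 0,"y": 0,"z": 0,"roll": 0}]}}

```text
clock: 19.95
tcp_pos: [0.4785, 0.0366, 0.143]
orientation: [0.004, -0.478, 0.878, -0.002]
wrist_force: [1.0, -0.1, -0.7]
finger_gap: 0.0166
grip_force: 89.4
```

```bash
python3 -c "
from h import *
a,b=st('7')
# stick yaw/attitude in hand: crop whole stick too
o=np.hstack([cv2.resize(a[120:220,250:350],(400,400),interpolation=2),cv2.resize(a[90:190,180:280],(400,400),interpolation=2)]);cv2.imwrite('pics/c8.png',o)
p=head()[0];print(p)
plan(p,[(478,370,140,-360+172+0,16)] if p[3]<-300 else [(478,370,140,172.2-360,16)],1,0)"
```

```text
nose jig 129.8 16.8 sled~ 138.8 -34.2 F jig -0.2 -1.0 h -122.8 clk 19.95
[ 476.08349103   36.84721395  139.07369562 -122.83524413]
[{"grip": 1, "x": -18.0, "y": 11.0, "z": -0.0, "roll": 4.0}, {"grip": 1, "x": -16.0, "y": 13.0, "z": -0.0, "roll": 4.0}, {"grip": 1, "x": -16.0, "y": 13.0, "z": -0.0, "roll": 4.0}, {"grip": 1, "x": -15.0, "y": 15.0, "z": -0.0, "roll": 4.0}, {"grip": 1, "x": -14.0, "y": 15.0, "z": -0.0, "roll": 4.0}]
[{"grip": 1, "x": -12.0, "y": 17.0, "z": -0.0, "roll": 4.0}, {"grip": 1, "x": -12.0, "y": 17.0, "z": -0.0, "roll": 4.0}, {"grip": 1, "x": -10.0, "y": 18.0, "z": -0.0, "roll": 4.0}, {"grip": 1, "x": -9.0, "y": 19.0, "z": -1.0, "roll": 5.0}, {"grip": 1, "x": -7.0, "y": 20.0, "z": 0.0, "roll": 4.0}]
[{"grip": 1, "x": -6.0, "y": 20.0, "z": 0.0, "roll": 4.0}, {"grip": 1, "x": -5.0, "y": 20.0, "z": 0.0, "roll": 4.0}, {"grip": 1, "x": -3.0, "y": 21.0, "z": 0.0, "roll": 4.0}, {"grip": 1, "x": -2.0, "y": 20.0, "z": 0.0, "roll": 4.0}, {"grip": 1, "x": 0.0, "y": 21.0, "z": 0.0, "roll": 4.0}]
[{"grip": 1, "x": 2.0, "y": 21.0, "z": 0.0, "roll": 4.0}]
end [ 477.51  370.13  140.07 -187.84]
```

View pics/c8.png

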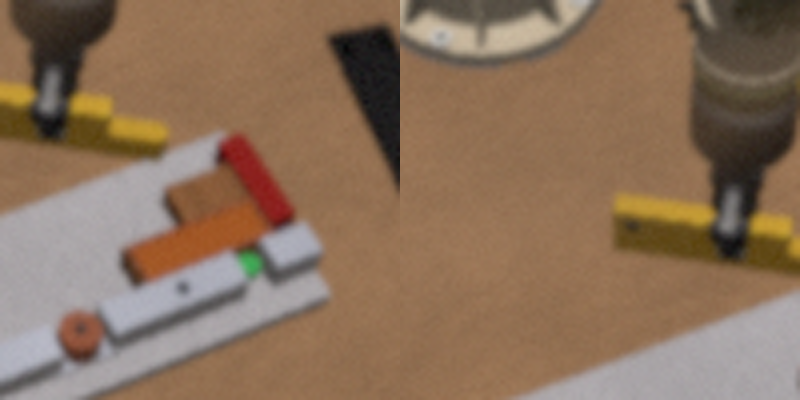

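The sled stays home against the stop and fence after the stick is withdrawn. I'll refit the now empty rest, and the stick's position in the hand, numerically.

```bash
python3 - <<'E'
from h import *
def hullmask(cam,pts):
    m=np.zeros((384*4,512*4),np.uint8)
    for P in pts:
        h=cv2.convexHull(((proj(cam,P)+.5)*4).astype(np.float32)).astype(np.int32);cv2.fillConvexPoly(m,h,1)
    return cv2.resize(m.astype(np.float32),(512,384),interpolation=cv2.INTER_AREA)
def box(x0,x1,y0,y1,z0,z1):return np.array([[x,y,z] for x in(x0,x1) for y in(y0,y1) for z in(z0,z1)],float)/1e3
def place(b,x,y,yaw,z=0):
    c,s=np.cos(yaw),np.sin(yaw);return np.c_[x+c*b[:,0]-s*b[:,1],y+s*b[:,0]+c*b[:,1],b[:,2]+z]
from scipy.optimize import minimize
ims={n:cv2.imread(f"pics/{n[0]}7.png") for n in("top","scene")}
rest=[box(-90,90,-30,30,0,5)]+[box(sx*70-11,sx*70+11,a,b,0,19) for sx in(1,-1) for a,b in((14,20),(-20,-14))]
def run(name,geo,masks,x0,zz=0):
    def cost(p,per=False):
        r=[]
        for n,m in masks.items():
            a=hullmask(n,[place(g,p[0]/1e3,p[1]/1e3,np.radians(p[2]),zz) for g in geo]);r.append(np.minimum(a,m).sum()/np.maximum(a,m).sum())
        return np.round(r,3) if per else -sum(r)
    r=minimize(cost,x0,method="Nelder-Mead",options=dict(initial_simplex=[x0,np.add(x0,[8,0,0]),np.add(x0,[0,8,0]),np.add(x0,[0,0,3])]))
    print(name,r.x.round(1),cost(r.x,True));return r.x
def m_rest(n):
    g=ims[n].max(2);m=(g<75).astype(np.uint8);q=proj(n,[.482,.372,.0])[0];k=np.zeros_like(m);cv2.circle(k,tuple(int(v) for v in q),52 if n=="top" else 40,1,-1);m=m*k
    N,l,s,c=cv2.connectedComponentsWithStats(m);i=1+np.argmax(s[1:,4]);print(n,s[i]);return (l==i).astype(np.float32)
mr={n:m_rest(n) for n in ims}
run("rest",rest,mr,[482,372,-7.8])
run("rest top",rest,{"top":mr["top"]},[482,372,-7.8]);run("rest scene",rest,{"scene":mr["scene"]},[482,372,-7.8])
# stick: in the first image in rest (z=5mm), both cams
stick=[box(-90,45,-9,9,0,48),box(45,81,-9,9,0,26)]+[np.array([[.081+.009*np.cos(t),.009*np.sin(t),z] for t in np.linspace(0,6.28,16) for z in(0,.026)])]
def m_y(im,n,q,r):
    h=cv2.cvtColor(im,cv2.COLOR_BGR2HSV);m=cv2.inRange(h,(20,130,50),(36,255,255))//255;k=np.zeros_like(m);cv2.circle(k,tuple(int(v) for v in proj(n,q)[0]),r,1,-1);m=m*k
    N,l,s,c=cv2.connectedComponentsWithStats(m);i=1+np.argmax(s[1:,4]);print(n,s[i]);return (l==i).astype(np.float32)
m0={n:m_y(cv2.imread(f"pics/{n}0.png"),n,[.478,.37,.02],50) for n in ims}
run("stick0",stick,m0,[478,370,-8],.005)
run("stick0 top",stick,{"top":m0["top"]},[478,370,-8],.005);run("stick0 scene",stick,{"scene":m0["scene"]},[478,370,-8],.005)
m7={"scene":m_y(ims["scene"],"scene",[.478,.037,.14],60)}
run("stick hand",stick,m7,[477,37,57],.1235)
E
```

```text
top [ 107  178   29   59 1068]
scene [333 127  33  41 652]
rest [480.2 372.5  -7.8] [0.888 0.879]
rest top [480.4 372.7  -6.2] [0.884]
rest scene [480.  372.4  -7.5] [0.877]
top [106 178  22  62 738]
scene [337 117  26  48 437]
stick0 [477.9 373.6  -7.5] [0.936 0.826]
stick0 top [478.  373.5  -7.4] [0.936]Traceback (most recent call last):
  File "<stdin>", line 34, in <module>
  File "<stdin>", line 19, in run
    res = _minimize_neldermead(fun, x0, args, callback, bounds=bounds,
                               **options)
    fxr = func(xr)
    fx = function(np.copy(x), *(wrapper_args + args))
  File "<stdin>", line 17, in cost
  File "<stdin>", line 5, in hullmask
  File "h.py", line 13, in proj
    K,r,t,c=cal(n);return cv2.projectPoints(np.array(P,float).reshape(-1,3),r,t,K,None)[0][:,0]
            ~~~^^^
  File "h.py", line 4, in cal
    c=env.get_calibration(n); f=192/np.tan(np.radians(c["vertical_fov"])/2)
ValueError: time passes only in moves, steps and waits
```

>>> {"api": "servo_tool", "payload": {"increments": [{"grip": 1,"x": -18,"y": 11,"z": 0,"roll": 4},{"grip": 1,"x": -16,"y": 13,"z": 0,"roll": 4},{"grip": 1,"x": -16,"y": 13,"z": 0,"roll": 4},{"grip": 1,"x": -15,"y": 15,"z": 0,"roll": 4},{"grip": 1,"x": -14,"y": 15,"z": 0,"roll": 4}]}}

```text
clock: 20.47
tcp_pos: [0.4748, 0.1418, 0.1364]
orientation: [-0.002, -0.317, 0.948, 0.0]
wrist_force: [0.6, 0.2, -1.1]
finger_gap: 0.0168
grip_force: 89.4
```

>>> {"api": "servo_tool", "payload": {"increments": [{"grip": 1,"x": -12,"y": 17,"z": 0,"roll": 4},{"grip": 1,"x": -12,"y": 17,"z": 0,"roll": 4},{"grip": 1,"x": -10,"y": 18,"z": 0,"roll": 4},{"grip": 1,"x": -9,"y": 19,"z": 0,"roll": 5},{"grip": 1,"x": -7,"y": 20,"z": 0,"roll": 4}]}}

```text
clock: 20.88
tcp_pos: [0.4747, 0.2461, 0.1362]
orientation: [-0.002, -0.139, 0.99, -0.0]
wrist_force: [0.1, 0.3, -2.3]
finger_gap: 0.0165
grip_force: 89.4
```

>>> {"api": "servo_tool", "payload": {"increments": [{"grip": 1,"x": -6,"y": 20,"z": 0,"roll": 4},{"grip": 1,"x": -5,"y": 20,"z": 0,"roll": 4},{"grip": 1,"x": -3,"y": 21,"z": 0,"roll": 4},{"grip": 1,"x": -2,"y": 20,"z": 0,"roll": 4},{"grip": 1,"x": 0,"y": 21,"z": 0,"roll": 4}]}}

```text
clock: 21.3
tcp_pos: [0.4761, 0.3496, 0.1359]
orientation: [-0.001, 0.035, 0.999, -0.001]
wrist_force: [-0.1, -0.3, -1.3]
finger_gap: 0.0166
grip_force: 89.4
```

>>> {"api": "servo_tool", "payload": {"increments": [{"grip": 1,"x": -1,"y": 23,"z": 0,"roll": 4},{"grip": 1,"x": 0,"y": 0,"z": 30,"roll": 0},{"grip": 1,"x": 0,"y": 0,"z": 30,"roll": 0},{"grip": 1,"x": 0,"y": 0,"z": 0,"roll": 0},{"grip": 1,"x": 0,"y": 0,"z": 0,"roll": 0}]}}

```text
clock: 21.72
tcp_pos: [0.477, 0.3706, 0.075]
orientation: [-0.003, 0.068, 0.998, -0.002]
wrist_force: [0.1, 0.8, -0.6]
finger_gap: 0.0168
grip_force: 89.4
```

>>> {"api": "servo_tool", "payload": {"increments": [{"grip": 1,"x": 0,"y": 0,"z": 0,"roll": 0},{"grip": 1,"x": 0,"y": 0,"z": 0,"roll": 0},{"grip": 1,"x": 0,"y": 0,"z": 0,"roll": 0}]}}

```text
clock: 21.97
tcp_pos: [0.4809, 0.3726, 0.0801]
orientation: [0.001, 0.068, 0.998, 0.001]
wrist_force: [0.0, -0.2, -1.0]
finger_gap: 0.0167
grip_force: 89.4
```

```bash
python3 - <<'E'
from h import *
p,s,M=head();print(p.round(1))
plan(p,[(481,371.5,60,172.3,2),(481,371.5,24,172.3,4)],1,1)
E
```

```text
[480.9 372.6  80.1 172.2]
[{"grip": 1, "x": -0.1, "y": -0.6, "z": 10.0, "roll": -0.1}, {"grip": 1, "x": -0.1, "y": -0.5, "z": 10.1, "roll": -0.0}, {"grip": 1, "x": -0.0, "y": -0.0, "z": 9.0, "roll": -0.0}, {"grip": 1, "x": -0.0, "y": -0.0, "z": 9.0, "roll": -0.0}, {"grip": 1, "x": -0.0, "y": -0.0, "z": 9.0, "roll": -0.0}]
[{"grip": 1, "x": -0.0, "y": -0.0, "z": 9.0, "roll": -0.0}]
end [480.98 371.52  23.99 172.27]
```

>>> {"api": "servo_tool", "payload": {"increments": [{"grip": 1,"x": 0,"y": -0.5,"z": 10,"roll": 0},{"grip": 1,"x": 0,"y": -0.5,"z": 10,"roll": 0},{"grip": 1,"x": 0,"y": 0,"z": 10,"roll": 0},{"grip": 1,"x": 0,"y": 0,"z": 5,"roll": 0},{"grip": 1,"x": 0,"y": 0,"z": 0,"roll": 0}]}}

```text
clock: 22.38
tcp_pos: [0.4781, 0.3704, 0.0409]
orientation: [-0.002, 0.068, 0.998, -0.001]
wrist_force: [-0.2, 0.1, -1.7]
finger_gap: 0.0169
grip_force: 89.4
```

>>> {"api": "servo_tool", "payload": {"increments": [{"grip": 1,"x": 0,"y": 0,"z": 5,"roll": 0},{"grip": 1,"x": 0,"y": 0,"z": 5,"roll": 0},{"grip": 1,"x": 0,"y": 0,"z": 5,"roll": 0},{"grip": 1,"x": 0,"y": 0,"z": 0,"roll": 0},{"grip": 1,"x": 0,"y": 0,"z": 0,"roll": 0}]}}

```text
clock: 22.8
tcp_pos: [0.4793, 0.3711, 0.0279]
orientation: [-0.0, 0.068, 0.998, -0.0]
wrist_force: [0.2, 0.4, -1.1]
finger_gap: 0.0167
grip_force: 89.4
```

```bash
python3 - <<'E'
from h import *
p,s,M=head();print(p.round(1),s["wrist_force"])
b=env.read_camera("top")[:,:,::-1].copy()
h=cv2.cvtColor(b,cv2.COLOR_BGR2HSV);m=cv2.inRange(h,(20,150,80),(36,255,255));k=np.zeros_like(m);k[170:245,95:140]=1
pts=np.argwhere(m*k)[:,::-1];h0=cv2.cvtColor(cv2.imread("pics/top0.png"),cv2.COLOR_BGR2HSV);p0=np.argwhere(cv2.inRange(h0,(20,150,80),(36,255,255))*k)[:,::-1]
for q in(p0,pts):
    t=q[q[:,1]<q[:,1].min()+4].mean(0);e=q[q[:,1]>q[:,1].max()-4].mean(0)
    print(len(q),t,e,q[:,1].min(),q[:,1].max(),"nose",ray("top",*t,.031)[:2]*1e3,"tail",ray("top",*e,.053)[:2]*1e3)
E
```

```text
[479.3 371.1  27.9 172.2] [ 0.16310054  0.42977275 -1.06678502]
533 [122.44 179.84] [110.63333333 237.13333333] 178 239 nose [560.87320974 360.6114239 ] tail [390.82647595 378.61341555]
437 [122.5 179.6] [110.28571429 236.51428571] 178 238 nose [561.59909919 360.46210788] tail [392.59473339 379.70366571]
```

>>> {"api": "servo_tool", "payload": {"increments": [{"grip": 1,"x": -0.7,"y": 0.5,"z": 2,"roll": 0},{"grip": 1,"x": -0.7,"y": 0.5,"z": 2,"roll": 0},{"grip": 1,"x": 0,"y": 0,"z": 1,"roll": 0},{"grip": 1,"x": 0,"y": 0,"z": 0,"roll": 0}]}}

```text
clock: 23.18
tcp_pos: [0.481, 0.372, 0.023]
orientation: [-0.0, 0.068, 0.998, -0.0]
wrist_force: [0.2, -0.1, -0.8]
finger_gap: 0.0167
grip_force: 89.4
```

>>> {"api": "servo_tool", "payload": {"increments": [{"grip": 1,"x": 0,"y": 0,"z": 0.6,"roll": 0},{"grip": 1,"x": 0,"y": 0,"z": 0,"roll": 0}]}}

```text
clock: 23.35
tcp_pos: [0.4811, 0.3721, 0.0226]
orientation: [-0.0, 0.068, 0.998, -0.0]
wrist_force: [-0.3, -0.1, -1.0]
finger_gap: 0.0169
grip_force: 89.4
```

>>> {"api": "servo_tool", "payload": {"increments": [{"grip": 1,"x": 0,"y": 0,"z": 0.6,"roll": 0},{"grip": 1,"x": 0,"y": 0,"z": 0,"roll": 0}]}}

```text
clock: 23.52
tcp_pos: [0.481, 0.372, 0.022]
orientation: [0.0, 0.068, 0.998, -0.0]
wrist_force: [-0.2, 0.0, -0.6]
finger_gap: 0.0167
grip_force: 89.4
```

>>> {"api": "servo_tool", "payload": {"increments": [{"grip": 1,"x": 0,"y": 0,"z": 0.5,"roll": 0},{"grip": 1,"x": 0,"y": 0,"z": 0,"roll": 0}]}}

```text
clock: 23.68
tcp_pos: [0.4811, 0.3721, 0.0216]
orientation: [0.0, 0.068, 0.998, -0.0]
wrist_force: [-0.7, -0.1, -0.1]
finger_gap: 0.0166
grip_force: 89.8
```

>>> {"api": "servo_tool", "payload": {"increments": [{"grip": 1,"x": 0,"y": 0,"z": 0.5,"roll": 0},{"grip": 1,"x": 0,"y": 0,"z": 0,"roll": 0}]}}

```text
clock: 23.85
tcp_pos: [0.4812, 0.3722, 0.0216]
orientation: [0.0, 0.068, 0.998, 0.0]
wrist_force: [-1.0, -1.3, 3.5]
finger_gap: 0.0168
grip_force: 90.2
```

>>> {"api": "servo_tool", "payload": {"increments": [{"grip": 1,"x": 0,"y": 0,"z": 0.4,"roll": 0},{"grip": 1,"x": 0,"y": 0,"z": 0,"roll": 0}]}}

```text
clock: 24.02
tcp_pos: [0.4812, 0.3722, 0.0215]
orientation: [0.0, 0.068, 0.998, 0.0]
wrist_force: [-2.3, -1.0, 5.5]
finger_gap: 0.0167
grip_force: 90.7
```

Seated on the base plate. Releasing.

>>> {"api": "servo_tool", "payload": {"increments": [{"grip": 0.7,"x": 0,"y": 0,"z": -0.5,"roll": 0},{"grip": 0.5,"x": 0,"y": 0,"z": 0,"roll": 0},{"grip": 0.2,"x": 0,"y": 0,"z": 0,"roll": 0},{"grip": 0,"x": 0,"y": 0,"z": 0,"roll": 0},{"grip": 0,"x": 0,"y": 0,"z": 0,"roll": 0}], "grip_force": 20}}

```text
clock: 24.43
tcp_pos: [0.481, 0.372, 0.0209]
orientation: [-0.0, 0.068, 0.998, -0.0]
wrist_force: [0.1, 0.4, -0.1]
finger_gap: 0.0725
grip_force: 0.0
```

>>> {"api": "servo_tool", "payload": {"increments": [{"grip": 0,"x": 0,"y": 0,"z": 0,"roll": 0},{"grip": 0,"x": 0,"y": 0,"z": 0,"roll": 0},{"grip": 0,"x": 0,"y": 0,"z": -5,"roll": 0},{"grip": 0,"x": 0,"y": 0,"z": -15,"roll": 0},{"grip": 0,"x": 0,"y": 0,"z": -20,"roll": 0}]}}

```text
clock: 24.85
tcp_pos: [0.4797, 0.3713, 0.0601]
orientation: [-0.002, 0.068, 0.998, -0.001]
wrist_force: [0.5, 0.7, 0.3]
finger_gap: 0.0854
grip_force: 0.0
```

>>> {"api": "servo_tool", "payload": {"increments": [{"grip": 0,"x": 0,"y": 0,"z": -35,"roll": 0},{"grip": 0,"x": 0,"y": 0,"z": -40,"roll": 0},{"grip": 0,"x": 0,"y": 0,"z": -40,"roll": 0},{"grip": 0,"x": 30,"y": 0,"z": -20,"roll": 0},{"grip": 0,"x": 30,"y": 0,"z": 0,"roll": 0}]}}

```text
clock: 25.27
tcp_pos: [0.425, 0.3819, 0.2025]
orientation: [0.004, 0.069, 0.998, 0.003]
wrist_force: [0.1, -0.1, -0.2]
finger_gap: 0.0854
grip_force: 0.0
```

>>> {"api": "servo_tool", "payload": {"increments": [{"grip": 0,"x": 0,"y": 0,"z": 0,"roll": 0},{"grip": 0,"x": 0,"y": 0,"z": 0,"roll": 0},{"grip": 0,"x": 0,"y": 0,"z": 0,"roll": 0},{"grip": 0,"x": 0,"y": 0,"z": 0,"roll": 0}]}}

```text
clock: 25.6
tcp_pos: [0.4222, 0.3801, 0.1957]
orientation: [-0.0, 0.068, 0.998, -0.0]
wrist_force: [-0.4, -0.3, -0.7]
finger_gap: 0.085
grip_force: 0.0
```

```bash
python3 - <<'E'
from h import *
a,b=st("9")
k=np.zeros((384,512),np.uint8);k[110:172,330:375]=1
f=lambda im:cv2.inRange(cv2.cvtColor(im,cv2.COLOR_BGR2HSV),(20,130,50),(36,255,255))
for im in(cv2.imread("pics/scene0.png"),a.copy()):
    q=np.argwhere(f(im)*k)[:,::-1];print(len(q),q.min(0),q.max(0),q.mean(0).round(1))
# sled: top view amber tile & wood edges vs s7
for n in("s7","s9"):
    im=cv2.imread(f"pics/{n}.png");h=cv2.cvtColor(im,cv2.COLOR_BGR2HSV);m=cv2.inRange(h,(5,180,120),(14,255,255));kk=np.zeros_like(m);kk[160:200,270:325]=1
    c=max(cv2.findContours(m*kk,0,2)[0],key=cv2.contourArea);print(n,cv2.contourArea(c),cv2.minAreaRect(c))
h=cv2.cvtColor(b.copy(),cv2.COLOR_BGR2HSV);m=cv2.inRange(h,(10,120,120),(19,255,255));kk=np.zeros_like(m);kk[168:205,174:245]=1
q=cv2.findContours(m*kk,0,2)[0];c=max(q,key=cv2.contourArea);bx=cv2.boxPoints(cv2.minAreaRect(c));print(cv2.contourArea(c))
R=np.array([[np.cos(1.6057),np.sin(1.6057)],[-np.sin(1.6057),np.cos(1.6057)]])
for p in bx:print((R@(ray("top",*p,.048)[:2]*1e3-[543.7,-24.5])).round(1))
E
```

```text
nose jig 394.8 27.5 sled~ 403.8 -23.5 F jig -0.3 0.4 h 172.2 clk 25.6
437 [337 117] [362 164] [349.3 140.4]
448 [337 118] [362 165] [349.2 140.9]
s7 198.0 ((300.3698425292969, 179.3875732421875), (8.53846263885498, 33.76923370361328), 67.38013458251953)
s9 192.5 ((300.0411071777344, 179.10960388183594), (8.192880630493164, 32.771522521972656), 69.44395446777344)
737.5
[213.2 -45.7]
[ 95.3 -41.7]
[96.8 35.1]
[213.8  31.2]
```

```bash
python3 - <<'E'
from h import *
b=cv2.imread("pics/t9.png").astype(float);sat=b[:,:,2]-b[:,:,0]  # R-B: high on wood
R=np.array([[np.cos(1.6057),np.sin(1.6057)],[-np.sin(1.6057),np.cos(1.6057)]])
P=[]
for u in range(182,236,3):
    col=sat[160:192,u];i=np.argmax(col>70);
    v=160+i-1+(70-col[i-1])/(col[i]-col[i-1]);w=R@(ray("top",u,v,.048)[:2]*1e3-[543.7,-24.5]);P.append(w)
P=np.array(P);print(P.round(1).tolist())
c=np.polyfit(P[:,0],P[:,1],1);print("skew deg",np.degrees(np.arctan(c[0])))
# jig yaw check: same on far edge of tile start image & stop's face / front edge columns
Q=[]
for v in range(176,200,3):
    row=sat[v,172:190];print(v,row.round(0).astype(int).tolist())
E
```

```text
[[201.4, -44.9], [192.5, -46.2], [183.7, -45.6], [174.8, -45.4], [166.0, -45.0], [157.1, -44.9], [148.3, -44.9], [139.5, -44.6], [130.6, -44.6], [121.8, -44.7], [112.9, -44.6], [104.1, -44.9], [93.8, -118.2], [85.1, -108.4], [76.3, -104.6], [67.5, -98.1], [58.6, -101.9], [48.4, -153.5]]
skew deg 30.599059467016804
176 [80, 75, 76, 76, 72, 63, 83, 124, 149, 155, 155, 154, 154, 154, 154, 153, 151, 150]
179 [140, 140, 140, 142, 133, 106, 99, 129, 148, 152, 152, 152, 151, 151, 151, 151, 149, 149]
182 [140, 142, 143, 140, 135, 112, 104, 126, 145, 149, 149, 148, 148, 148, 147, 146, 144, 143]
185 [142, 141, 139, 138, 132, 111, 90, 90, 92, 95, 95, 96, 96, 97, 96, 94, 95, 93]
188 [140, 140, 139, 140, 133, 110, 90, 88, 90, 92, 95, 96, 96, 97, 98, 99, 97, 94]
191 [140, 138, 141, 138, 131, 110, 90, 89, 90, 92, 95, 94, 96, 96, 98, 98, 98, 96]
194 [142, 140, 140, 140, 137, 112, 89, 89, 91, 93, 96, 95, 95, 97, 96, 99, 98, 96]
197 [138, 138, 139, 140, 133, 111, 91, 89, 92, 94, 96, 94, 92, 94, 94, 94, 95, 93]
```

```bash
python3 -c "
from workcell import env
print(env.hand_in())"
```

```text
the job is handed in; nothing more can be done
None
```

I fed the sled along the fence until it sat home against the red stop and flat on the fence, stood the push stick back in its rest, and handed the job in at about 26 s; the hand-in gave no verdict.

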